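# Try a specimen holder's taper: twist it home, then wedge it free

## Robot

A 6-joint arm with a two-finger parallel gripper is mounted at the origin on the work surface. World frame = base frame: x ahead of the robot, y to its left, z up, the work surface at z = 0. Lengths are in m, angles in degrees, forces in N, time in s.
With the tool pointing down it reaches from about 0.275 to 0.775 m from the base axis. Payload 14.6 kg.
Tool frame: the origin (TCP) lies midway between the tips of the shut fingers; the grasp point (between the pads) lies 19 mm behind it; z points along the fingers, y is the direction in which the jaws open and shut (so a half turn about z gives the same grasp; the last joint's range is limited). The gripper opens to 85 mm and grips with 20 to 120 N. Pads are 22 mm wide; open, the fingers measure 114 mm over their backs; the gripper's body (76 mm by 85 mm) begins 54 mm behind the grasp point. The pads swing forward as they close: fully open they stand 13 mm farther back than shut.
Start: joints at [-83.497, 15.075, -2.767, 72.158, 0, 81.102], TCP at [0.139, -0.506, 0.197] pointing down, gripper open.
Joint ranges: [-151.79, 151.79], [-50.71, 97.33], [-67.44, 78.34], [-121.81, 120.89], [-77.56, 73.72], [-180, 180]. Speed limits (degrees/s): [108.29, 108.29, 147.25, 159.86, 180, 180].

## Interface

Orientations are given as [roll, pitch, yaw] about the fixed x, y, z axes, in that order (R = Rz(yaw) Ry(pitch) Rx(roll)).
In Python, from cell import r gives the robot as it stands. The module is installed in compiled form; this text tells all that it offers.
- The arm moves only by the tool arm_command, never from a script. Its argument "deltas" is one flat list of numbers, 7 for each row, row after row: the turn, a rotation vector about the tool's x, y, z in degrees, then the shift along the tool's x, y, z in mm, then the opening, from 0 (shut) to 1 (fully open). In form: [ax, ay, az, x, y, z, fingers, ax, ay, az, x, y, z, fingers, ...]. A call has exactly 10 rows; each row shifts and turns the commanded pose from where the row before left it, along the tool's axes as they then stand; what a row does not reach is not made up. A row lasts 1/12 s, in which the tool goes at most 41.7 mm and 7.16 degrees, less where a joint would pass 70% of its speed; a pose out of reach is approached as far as the arm can. A call is refused whole if a number of a shift passes 41.7 or a number of a turn 7.16, either way. A call with a gripper value outside its range is refused whole. The fingers move at their own pace and stop on an object; "grip_force" is the grip in N (left out, the last holds). Time passes only in rows, so rows that do not move let the fingers close, or fill a call up. It gives the time, the measured TCP pose, the force and the opening at its end, in the units of the state.
- r.read_state(): the state, without advancing time (a new reading comes with each control period).
- r.capture(name): name is "scene" or "top" or "wrist"; returns a dict with "img" (420x560x3 uint8, red, green, blue), "intrinsics" (3x3 intrinsics, pixels), "k1" (the pictures are not rectified: a ray, as slopes to the right and down, at radius r is drawn at 1 + k1 r^2 times it, then the intrinsics apply), "rvec" (rotation vector, rad) and "tvec" (3), from world to camera coordinates, as OpenCV has them; the wrist camera has in their place "mount" (4x4, takes a point from camera to tool coordinates, whose origin is the TCP and whose axes are the flange's). Camera axes: x right, y down, z forward; pixel columns grow to the right and rows downward; lengths in m; the calibration is good to about 2 mm. A picture is of the moment at which its call begins: read the wrist's pose just before it. There is no depth.
- r.sign_off(): hands the job in, once; it reports no verdict.
Trained networks look in the newest picture that a camera, given by its name, has taken for a name from the list of things; names that differ only in an ending like _2 or _b are one class to them, and where a whole thing is asked for, a point or a joint stands for the part that bears it (a point fixed in the world has none). Each returns a list of dicts, best first, with "p" (0 to 1); they miss things now and then, are a little off and sometimes report something else, mostly with a low value. They report only what shows in the picture. A call takes as long as a camera call. They do not tell look-alikes from the thing itself.
- r.regions_of(camera, name): "mask" (420x560 bool, what is visible of it) and "xy" ([column, row] in pixels, amid what is visible of it).
The state is a dict: "time_s": time; "q": joint angles; "dq": joint speeds; "tau": joint torques, N m; "tool_pos": TCP position; "tcp_rot": TCP orientation; "ft_force": force on the tool from outside, world axes, zero at the start; "ft_torque": the same for the moment, N m; "grip_width": opening from 0.0 (shut) to 1.0 (fully open).
Only numpy, scipy, OpenCV 4.12 (cv2) and the standard library are available. Lean on these libraries where they do the work, as an engineer would, in place of code of your own. Each camera call takes 0.05 s, during which the arm holds its last target.

## Task

Try the taper of the specimen holder, the one with the rectangular clamp block on top: lift it from the rack, seat it in the trial socket with a gentle twisting push, never a hard shove, until its collar is down on the seat ring all round, and let go of it. Then, without touching the holder again, slide the wedge into the socket's slot from the side with the runway and drive it through until the holder has popped loose of the jaws, well up off its seat, and let go, leaving the wedge in the slot and the loosened holder standing on it. Leave everything else where it is.

Things in the scene. Friction and masses are not known exactly. Their poses are not given: they have to be found in the camera images.
- pin (a joint): Brass indicator pin, 4 mm thick, that stands 8 mm up out of the socket's seat ring: how far it is pressed in, in m. 0: the collar is 8 mm or more above the ring; 0.008: the collar is down on the ring all round. Its spring is weak (about 1 N).
- cartridge (a joint): Sink of the socket's cartridge (a 46 mm square steel seat ring with four sprung jaws below it) on its overload spring, in m: 0 at rest and up to 5 N of downward push, then 1 mm per 16 N; more than 1.8 mm (34 N) is an overload. How high the cartridge is set in the block differs each time.
- socket_mouth (a point): Point on the bore's axis 84 mm above the bench, z up. The top of the seat ring, round which the 34 mm mouth opens, is 0 to 6 mm above this point (differs). The jaws bite with the collar 5 to 8 mm above the ring. A straight push jams there (35 N or more needed); turned to and fro 20 degrees each way under 10 to 20 N it works down till the collar meets the ring and the push rises.
- slot_floor (a point): Point on the bore's axis on the flat floor of the wedge slot, 24 mm above the bench. The slot, 18 mm wide and 26 mm high, runs right through the cream socket block (66 x 66 mm) along the socket's own y axis. A fixed base plate, 110 x 130 mm and 12 mm thick, lies below.
- runway_end (a point): Outer end of the runway, 64 mm from the bore's axis on the socket's own -y side, at slot-floor height: the slot's floor carried on outside the block, with two low rails (9 mm high) that funnel from about 28 mm apart here to 18 mm at the block. The wedge enters here and moves along the socket's +y axis.
- holder_block (a point): Specimen holder, 100 mm high, 0.28 kg, upright in a rack place: centre of the rectangular clamp block at its top, 38 mm along its own x, 24 mm along its y (grip across this), 44 mm high; z up. Below it a round collar, 48 mm across, 6 mm thick, that rests on the rack, and a tapered shank 50 mm long, 31 mm thick at the collar, 13 mm at its domed foot. Lifts straight out.
- holder_collar (a point): Centre of the underside of the holder's collar: 28 mm below holder_block, 50 mm above the tip of the foot; z up the holder. The holder is home when the collar lies on the seat ring; its foot is then 10 to 16 mm above the slot's floor. It stays by friction; 15 to 30 N from below frees it.
- wedge_handle (a point): Steel drift wedge lying flat on the bench, about 0.22 kg: centre line of its grey upright handle post, 44 mm above the flat underside. The post is 30 mm long along the wedge, 16 mm across (grip it across this, along the wedge's own y axis) and 64 mm high from the underside. The wedge's own x axis points from the post to the thin tip.
- wedge_tip (a point): Tip of the wedge on its underside, 180 mm from the post's centre. Blade 12 mm wide (5 at the tip), 4 mm high at the tip, rising 0.2 mm per mm to 24 mm high 102 mm from the tip. Slid on the slot's floor it meets a seated holder's foot 30 to 60 mm past the bore's axis, then lifts it 0.2 mm per mm: go 35 to 40 mm on from there (at least 6 mm of lift is wanted).
- rack: Fixed aluminium rack, 170 x 70 mm, 64 mm high, with two round places 84 mm apart along its own x axis; origin under its centre. The holder is in one place, a slim pin stub in the other.
- stub: Pin stub in the other rack place: the same collar and shank but only a thin pin (14 mm) with a small disc (26 mm) on top, to 104 mm above the bench; origin at its foot, 14 mm above the bench. Not to be moved.
- dish: Bystander: clear flat dish 68 mm wide, 12 mm high, origin under it.
- beaker: Bystander: clear cup 64 mm wide, 75 mm high, origin under it.
- vial: Bystander: small white jar 26 mm wide, 50 mm high, origin under it.
- wash_bottle: Bystander: white bottle 60 mm wide, 150 mm high, origin under it.
- driver: Bystander: screwdriver lying flat on the bench on the robot's side.
Not all that is in view belongs to the job. There is more than one size of the part that bears socket_mouth; the job needs the middle-sized.

How it is judged:
By the outcome, as a careful person would: the job done as asked, in the order asked, and still so for the second after the job is handed in, with the robot touching nothing.
It also fails if it takes over 72 s, if anything falls off the work surface, if the arm or the gripper's body presses on something with over 40 N, if the wrist force passes 120 N, or if a joint passes its speed limit or range.

## Working session

There is one attempt and no reset: what is moved stays moved. The work goes in short steps, Python scripts to look and compute and a tool call to move; the robot and the scene stay as the last step left them, time stands still between calls to the robot, and variables do not carry over. Pictures are saved under pics/ and viewed, and the job is handed in when it is done.

Besides the shell and the picture viewer there is one more tool, called in YAML: its name, and indented under it one key for each argument. arm_command: Moves the arm, as the interface text tells. Its arguments: {"type":"object","properties":{"deltas":{"type":"array","items":{"type":"number"}},"grip_force":{"type":"number"}},"required":["deltas"]}

```bash
ls; mkdir -p pics; cat > h.py <<'E'
import numpy as np, cv2
from cell import r
def save(img,name,crop=None,scale=1):
    im=img[:,:,::-1]
    if crop: x0,y0,x1,y1=crop; im=im[y0:y1,x0:x1]
    if scale!=1: im=cv2.resize(im,None,fx=scale,fy=scale,interpolation=cv2.INTER_CUBIC)
    cv2.imwrite('pics/'+name,im)
E
python3 - <<'E'
from h import *
s=r.read_state(); print(s)
for c in ['scene','top','wrist']:
    d=r.capture(c); save(d['img'],c+'0.png')
    print(c,{k:(np.array(v).round(4).tolist() if k!='img' else 0) for k,v in d.items()})
E
```

```text
pics
{'time_s': 0.0, 'q': array([-8.34981869e+01,  1.50972307e+01, -2.80347574e+00,  7.21603109e+01,
        3.01117863e-04,  8.11017084e+01]), 'dq': array([-0.08505768, -0.01691935,  0.00726504,  0.02638738,  0.03585896,
        0.00092268]), 'tau': array([ 5.23328010e-03, -6.37620378e+01,  3.84564900e+01,  1.37019390e-02,
        4.89228660e-05,  5.63029857e-06]), 'tool_pos': array([ 0.1393751 , -0.50582572,  0.19674148]), 'tcp_rot': array([-1.79939764e+02, -9.73570994e-03,  1.54000994e+01]), 'ft_force': array([-0.09276808,  0.97403616,  0.19689329]), 'ft_torque': array([0.01095073, 0.03418361, 0.06130862]), 'grip_width': 1.002887335339862}
scene {'img': 0, 'intrinsics': [[434.6327, 0.0, 285.5411], [0.0, 434.6327, 195.9688], [0.0, 0.0, 1.0]], 'k1': 0.0307, 'rvec': [0.6065, 2.6625, -1.1065], 'tvec': [0.4776, -0.0591, 1.2485]}
top {'img': 0, 'intrinsics': [[522.1843, 0.0, 288.676], [0.0, 522.1843, 214.1406], [0.0, 0.0, 1.0]], 'k1': -0.1537, 'rvec': [2.1954, -2.1651, 0.0513], 'tvec': [-0.0278, 0.508, 1.3042]}
wrist {'img': 0, 'intrinsics': [[312.1524, 0.0, 284.7829], [0.0, 312.1524, 209.0605], [0.0, 0.0, 1.0]], 'k1': 0.02, 'mount': [[-0.0003, -0.9646, -0.2637, 0.0668], [1.0, -0.0002, -0.0002, 0.0005], [0.0002, -0.2637, 0.9646, -0.177], [0.0, 0.0, 0.0, 1.0]]}
```

View pics/scene0.png

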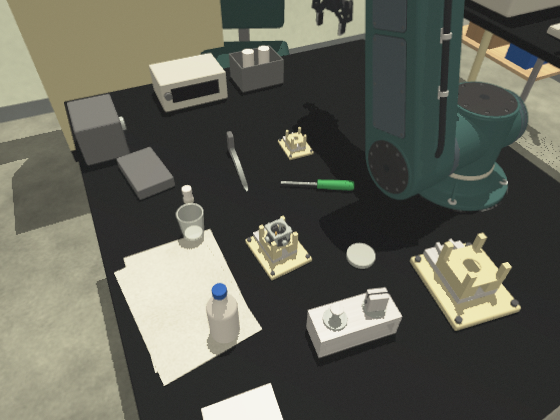

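View pics/top0.png

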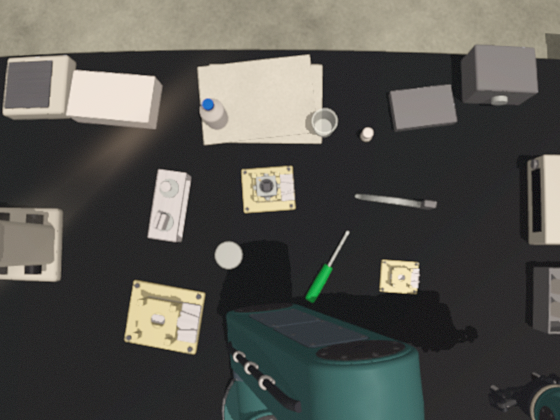

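View pics/wrist0.png

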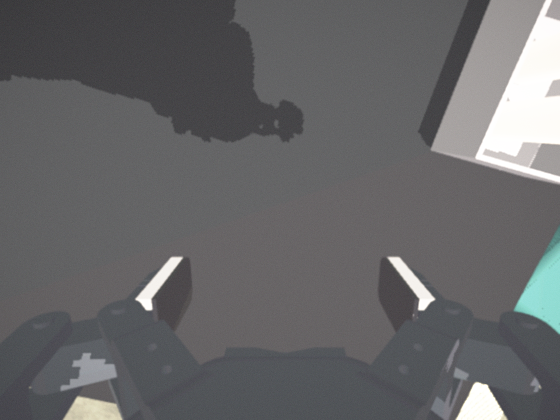

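```bash
python3 - <<'E'
from h import *
for c in ['scene','top']:
    r.capture(c)
    for n in ['holder_block','holder_collar','wedge_handle','wedge_tip','socket_mouth','slot_floor','runway_end','rack','stub','pin','cartridge','dish','beaker','vial','wash_bottle','driver']:
        try:
            print(c,n,[(round(o['p'],2),np.round(o['xy']).tolist(),int(o['mask'].sum())) for o in r.regions_of(c,n)[:4]])
        except Exception as e: print(c,n,e)
E
```

```text
scene holder_block [(0.88, [379.0, 302.0], 593)]
scene holder_collar [(0.83, [377.0, 304.0], 618)]
scene wedge_handle [(0.73, [234.0, 159.0], 405), (0.38, [374.0, 302.0], 637)]
scene wedge_tip [(0.81, [235.0, 162.0], 359)]
scene socket_mouth [(0.83, [296.0, 144.0], 634), (0.61, [276.0, 254.0], 1892), (0.6, [463.0, 282.0], 6256)]
scene slot_floor [(0.94, [296.0, 146.0], 634), (0.93, [464.0, 280.0], 6244), (0.75, [278.0, 256.0], 1893)]
scene runway_end [(0.84, [466.0, 283.0], 6191), (0.62, [280.0, 256.0], 1789), (0.51, [188.0, 193.0], 164), (0.33, [363.0, 257.0], 558)]
scene rack [(0.81, [355.0, 327.0], 2929)]
scene stub [(0.84, [337.0, 318.0], 537)]
scene pin []
scene cartridge [(0.59, [280.0, 232.0], 517)]
scene dish [(0.71, [362.0, 258.0], 594), (0.45, [278.0, 235.0], 504)]
scene beaker [(0.61, [193.0, 222.0], 816)]
scene vial [(0.6, [277.0, 255.0], 1906), (0.5, [186.0, 194.0], 159)]
scene wash_bottle [(0.85, [222.0, 314.0], 1471)]
scene driver [(0.73, [236.0, 160.0], 363), (0.57, [330.0, 179.0], 378)]
top holder_block []
top holder_collar [(0.7, [163.0, 222.0], 326), (0.37, [271.0,
[... 152 characters left out ...]
), (0.63, [163.0, 315.0], 4496)]
top slot_floor [(0.62, [395.0, 276.0], 1203), (0.59, [271.0, 197.0], 1749), (0.56, [164.0, 320.0], 4519)]
top runway_end [(0.72, [275.0, 199.0], 1739), (0.65, [402.0, 279.0], 1187), (0.57, [164.0, 318.0], 4419)]
top rack [(0.79, [172.0, 207.0], 1712)]
top stub [(0.82, [167.0, 187.0], 291)]
top pin []
top cartridge [(0.66, [265.0, 181.0], 370)]
top dish [(0.86, [224.0, 258.0], 523)]
top beaker [(0.71, [322.0, 124.0], 514), (0.55, [370.0, 135.0], 114), (0.5, [266.0, 184.0], 394)]
top vial [(0.57, [275.0, 196.0], 1647), (0.53, [367.0, 134.0], 94)]
top wash_bottle [(0.84, [212.0, 114.0], 668)]
top driver [(0.64, [320.0, 280.0], 410), (0.26, [272.0, 200.0], 1681)]
```

```bash
cat >> h.py <<'E'
def cam(c):
    d=r.capture(c); K=np.array(d['intrinsics']); R=cv2.Rodrigues(np.array(d['rvec'],float))[0]; t=np.array(d['tvec'],float)
    return d,K,d['k1'],R,t
def ray(uv,K,k1):
    x=np.array([(uv[0]-K[0,2])/K[0,0],(uv[1]-K[1,2])/K[1,1]]); u=x.copy()
    for _ in range(20): u=x/(1+k1*(u@u))
    return np.array([u[0],u[1],1.])
def toz(uv,z,K,k1,R,t):
    o=-R.T@t; d=R.T@ray(uv,K,k1); s=(z-o[2])/d[2]; return o+s*d
def proj(P,K,k1,R,t):
    p=R@np.asarray(P,float)+t; u=p[:2]/p[2]; u=u*(1+k1*(u@u)); return np.array([K[0,0]*u[0]+K[0,2],K[1,1]*u[1]+K[1,2]])
def wristRt(s,d):
    from scipy.spatial.transform import Rotation as Ro
    T=np.eye(4); T[:3,:3]=Ro.from_euler('xyz',s['tcp_rot'],degrees=True).as_matrix(); T[:3,3]=s['tool_pos']
    M=np.linalg.inv(T@np.array(d['mount'])); return M[:3,:3],M[:3,3]
E
python3 - <<'E'
from h import *
d,K,k1,R,t=cam('top')
print('cam',-R.T@t)
save(d['img'],'t_sock.png',(230,150,310,225),8)
save(d['img'],'t_rack.png',(140,160,200,250),6)
save(d['img'],'t_wedge.png',(345,180,445,220),8)
for n,uv,z in [('dish',(228,255),0.006),('small',(398,277),.03),('large',(163,318),.1)]:
    print(n,toz(uv,z,K,k1,R,t))
for uv in [(150,0),(0,0),(560,420)]: print(uv,toz(uv,0,K,k1,R,t))
d,K,k1,R,t=cam('scene')
print('cam',-R.T@t)
save(d['img'],'s_sock.png',(235,205,325,280),8)
save(d['img'],'s_rack.png',(300,275,410,360),7)
save(d['img'],'s_wedge.png',(210,120,270,200),7)
E
```

```text
cam [ 0.42356245 -0.04413083  1.33358031]
dish [0.40264883 0.1325833  0.006     ]
small [ 0.35388626 -0.29615489  0.03      ]
large [0.25093049 0.27379858 0.1       ]
(150, 0) [1.09533283 0.37014058 0.        ]
(0, 0) [1.12458673 0.83149713 0.        ]
(560, 420) [-0.03226573 -0.75367897  0.        ]
cam [0.85593267 0.61630431 0.82332322]
```

View pics/t_sock.png

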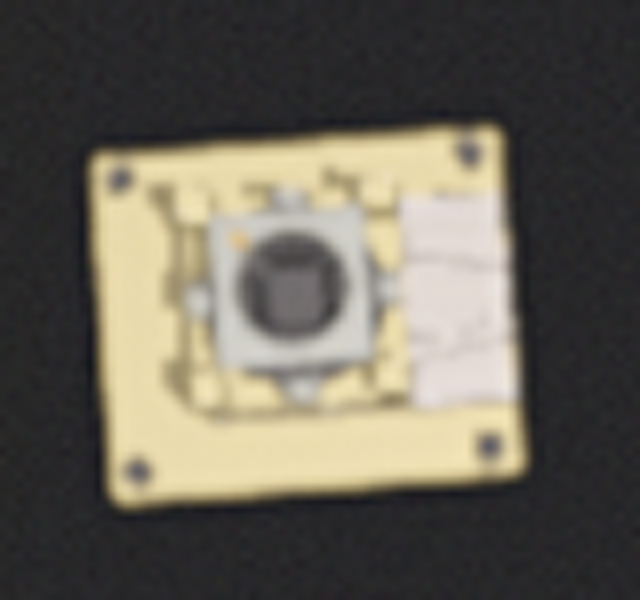

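View pics/t_rack.png

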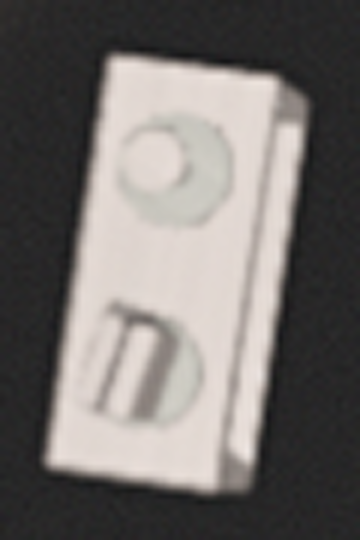

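View pics/t_wedge.png

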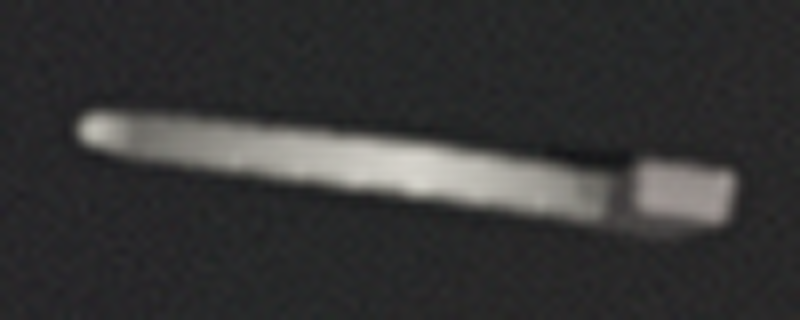

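View pics/s_sock.png

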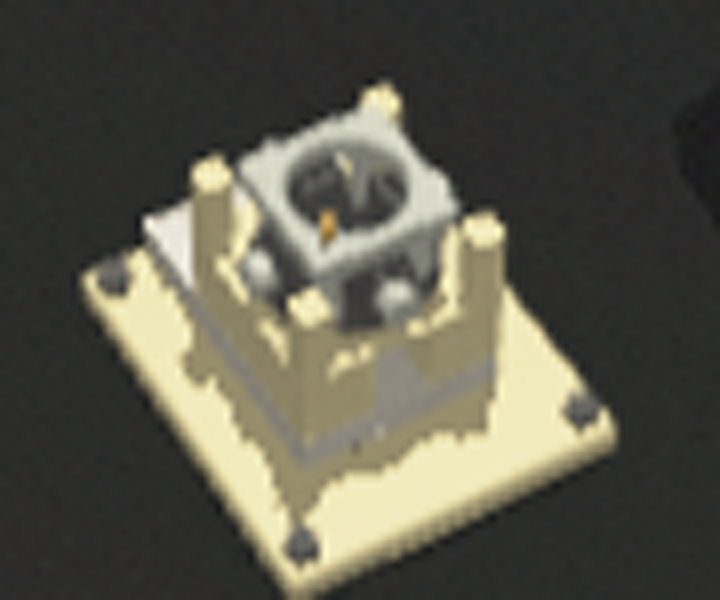

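View pics/s_rack.png

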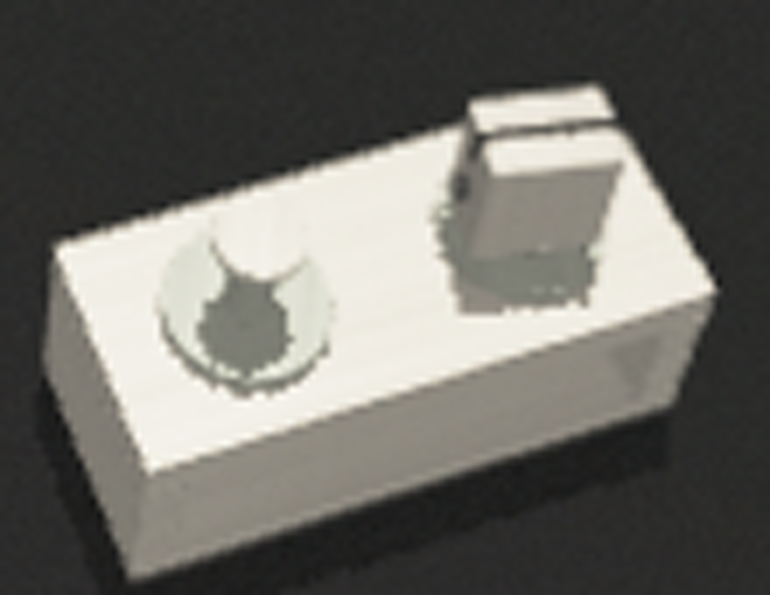

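View pics/s_wedge.png

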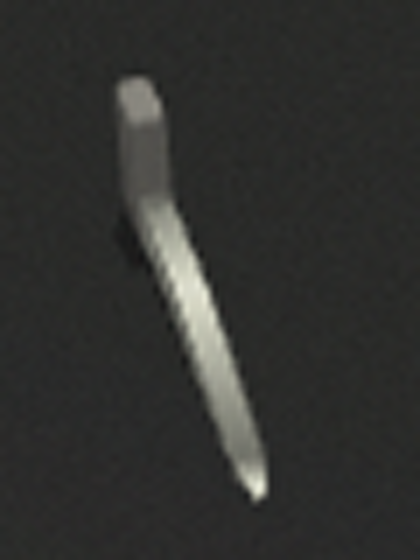

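```bash
cat > m1.py <<'E'
from h import *
d,K,k1,R,t=cam('top')
T=(K,k1,R,t)
d2,*S=cam('scene')
def tc(c,o,s): return (o[0]+(c[0]+.5)/s-.5, o[1]+(c[1]+.5)/s-.5)
print('plate corners z.012')
P=[toz(tc(c,(230,150),8),.012,*T) for c in [(90,152),(503,125),(528,478),(112,507)]]
for p in P: print(p.round(4))
P=np.array(P); print('c',P.mean(0),'len',[np.linalg.norm(P[i]-P[(i+1)%4]).round(4) for i in range(4)])
yax=(P[0]-P[1])+(P[3]-P[2]); print('socket y dir deg',np.degrees(np.arctan2(yax[1],yax[0])))
Q=[toz(tc(c,(230,150),8),.087,*T) for c in [(212,212),(360,207),(375,362),(220,370)]]
for p in Q: print('ring',p.round(4))
print('ringc',np.mean(Q,0), 'bore top', toz(tc((291,288),(230,150),8),.087,*T))
print('bore scene', toz(tc((348,187),(235,205),8),.087,*S))
print('plate scene', [toz(tc(c,(235,205),8),.012,*S).round(4) for c in [(300,578),(612,420),(85,280)]])
print('rack top')
Q=np.array([toz(tc(c,(140,160),6),.064,*T) for c in [(108,55),(280,77),(220,493),(45,467)]]); print(Q.round(4),Q.mean(0).round(4),[np.linalg.norm(Q[i]-Q[(i+1)%4]).round(4) for i in range(4)])
print('holder collar', toz(tc((145,368),(140,160),6),.070,*T),'stub',toz(tc((175,170),(140,160),6),.070,*T))
Q=np.array([toz(tc(c,(300,275),7),.064,*S) for c in [(57,243),(150,470),(712,290)]]);print(Q.round(4))
Q=np.array([toz(tc(c,(300,275),7),.114,*S) for c in [(470,102),(598,85),(622,160),(487,172)]]);print('block top scene',Q.round(4),Q.mean(0))
print('wedge top handle',[toz(tc(c,(345,180),8),.064,*T).round(4) for c in [(637,160),(738,168),(730,222),(634,212)]], 'tip',toz(tc((80,130),(345,180),8),.002,*T))
print('scene handle',toz(tc((140,98),(210,120),7),.064,*S),'tip',toz(tc((259,500),(210,120),7),.002,*S))
E
python3 m1.py
```

```text
plate corners z.012
[0.624  0.1037 0.012 ]
[ 0.6341 -0.0284  0.012 ]
[ 0.5211 -0.0379  0.012 ]
[0.5102 0.0942 0.012 ]
c [0.57234694 0.03287688 0.012     ] len [np.float64(0.1325), np.float64(0.1133), np.float64(0.1326), np.float64(0.1142)]
socket y dir deg 94.5673750477092
ring [0.5947 0.058  0.087 ]
ring [0.5967 0.0134 0.087 ]
ring [0.5499 0.0081 0.087 ]
ring [0.5469 0.0546 0.087 ]
ringc [0.57205868 0.03351797 0.087     ] bore top [0.57193655 0.03372194 0.087     ]
bore scene [0.57167008 0.03734839 0.087     ]
plate scene [array([0.6171, 0.1033, 0.012 ]), array([0.5118, 0.0922, 0.012 ]), array([ 0.6303, -0.0217,  0.012 ])]
rack top
[[0.6141 0.3064 0.064 ]
 [0.6054 0.2335 0.064 ]
 [0.4337 0.2536 0.064 ]
 [0.443  0.3274 0.064 ]] [0.524  0.2802 0.064 ] [np.float64(0.0734), np.float64(0.1729), np.float64(0.0744), np.float64(0.1724)]
holder collar [0.48413864 0.28483176 0.07      ] stub [0.56570232 0.27480325 0.07      ]
[[0.6012 0.2355 0.064 ]
 [0.611  0.3056 0.064 ]
 [0.4429 0.3265 0.064 ]]
block top scene [[0.4951 0.2707 0.114 ]
 [0.46   0.2812 0.114 ]
 [0.4682 0.3035 0.114 ]
 [0.5033 0.2911 0.114 ]] [0.48165422 0.28663904 0.114     ]
wedge top handle [array([ 0.5456, -0.3539,  0.064 ]), array([ 0.5436, -0.3856,  0.064 ]), array([ 0.5269, -0.383 ,  0.064 ]), array([ 0.5296, -0.3529,  0.064 ])] tip [ 0.55860359 -0.18862753  0.002     ]
scene handle [ 0.53394283 -0.36755821  0.064     ] tip [ 0.55906489 -0.18583486  0.002     ]
```

```bash
cat > plan.py <<'E'
from h import *
import sys
def rows(p0,yaw0,p1,yaw1,n):
    """tool down; straight line; shift in axes at row start"""
    p0=np.array(p0,float);p1=np.array(p1,float);out=[];p=p0.copy();y=yaw0
    da=round((yaw1-yaw0)/n,1)
    for i in range(n):
        tgt=p0+(p1-p0)*(i+1)/n; d=(tgt-p)*1000; c,s=np.cos(np.radians(y)),np.sin(np.radians(y))
        v=np.round([c*d[0]+s*d[1], s*d[0]-c*d[1], -d[2]],1)
        p=p+np.array([c*v[0]+s*v[1],s*v[0]-c*v[1],-v[2]])/1000; 
        out.append([0,0,-da,*v]); y+=da
    return out,p,y
def show(o,g):
    for k in range(0,len(o),10): print(','.join(','.join('%g'%(x+0) for x in r_)+',%g'%g for r_ in o[k:k+10])+'\n')
if __name__=='__main__':
    a=[float(x) for x in sys.argv[1:]]  # x y z yaw n grip
    s=r.read_state(); p0=s['tool_pos']; y0=s['tcp_rot'][2]
    y1=a[3]; 
    while y1-y0>180: y1-=360
    while y1-y0<-180: y1+=360
    o,p,y=rows(p0,y0,a[:3],y1,int(a[4])); show(o,a[5]); print(p,y)
E
python3 plan.py 0.4825 0.286 0.197 163 30 1
```

```text
0,0,-4.9,18,-22.4,0,1,0,0,-4.9,19.9,-20.8,0,1,0,0,-4.9,21.6,-19,0,1,0,0,-4.9,23.2,-17.1,0,1,0,0,-4.9,24.5,-15.1,0,1,0,0,-4.9,25.7,-12.9,0,1,0,0,-4.9,26.7,-10.7,0,1,0,0,-4.9,27.5,-8.4,0,1,0,0,-4.9,28.2,-5.9,0,1,0,0,-4.9,28.5,-3.6,0.1,1

0,0,-4.9,28.8,-1.1,0,1,0,0,-4.9,28.7,1.4,0,1,0,0,-4.9,28.6,3.8,0,1,0,0,-4.9,28.1,6.2,0,1,0,0,-4.9,27.4,8.6,0,1,0,0,-4.9,26.6,11,0,1,0,0,-4.9,25.6,13.1,0,1,0,0,-4.9,24.4,15.3,0,1,0,0,-4.9,23,17.4,0,1,0,0,-4.9,21.4,19.2,0,1

0,0,-4.9,19.7,21,0,1,0,0,-4.9,17.8,22.5,0,1,0,0,-4.9,15.8,24.1,0,1,0,0,-4.9,13.7,25.3,0,1,0,0,-4.9,11.6,26.3,0,1,0,0,-4.9,9.2,27.3,0,1,0,0,-4.9,6.8,27.9,0,1,0,0,-4.9,4.5,28.5,0.1,1,0,0,-4.9,2,28.7,0,1,0,0,-4.9,-0.5,28.7,0,1

[0.4825     0.28596327 0.19696644] 162.40199725768738
```

arm_command:
  deltas: [0,0,-4.9,18,-22.4,0,1,0,0,-4.9,19.9,-20.8,0,1,0,0,-4.9,21.6,-19,0,1,0,0,-4.9,23.2,-17.1,0,1,0,0,-4.9,24.5,-15.1,0,1,0,0,-4.9,25.7,-12.9,0,1,0,0,-4.9,26.7,-10.7,0,1,0,0,-4.9,27.5,-8.4,0,1,0,0,-4.9,28.2,-5.9,0,1,0,0,-4.9,28.5,-3.6,0,1]
  grip_force: 80

```text
time_s: 2.88
tool_pos: [0.254, -0.2409, 0.1973]
tcp_rot: [180.0, 0.0, 64.6]
ft_force: [1.0, 0.2, -0.1]
grip_width: 0.996
```

arm_command:
  deltas: [0,0,-4.9,28.8,-1.1,0,1,0,0,-4.9,28.7,1.4,0,1,0,0,-4.9,28.6,3.8,0,1,0,0,-4.9,28.1,6.2,0,1,0,0,-4.9,27.4,8.6,0,1,0,0,-4.9,26.6,11,0,1,0,0,-4.9,25.6,13.1,0,1,0,0,-4.9,24.4,15.3,0,1,0,0,-4.9,23,17.4,0,1,0,0,-4.9,21.4,19.2,0,1]

```text
time_s: 3.72
tool_pos: [0.3685, 0.0235, 0.1974]
tcp_rot: [180.0, 0.0, 113.7]
ft_force: [0.8, -0.6, 0.1]
grip_width: 1.006
```

arm_command:
  deltas: [0,0,-4.9,19.7,21,0,1,0,0,-4.9,17.8,22.5,0,1,0,0,-4.9,15.8,24.1,0,1,0,0,-4.9,13.7,25.3,0,1,0,0,-4.9,11.6,26.3,0,1,0,0,-4.9,9.2,27.3,0,1,0,0,-4.9,6.8,27.9,0,1,0,0,-4.9,4.5,28.5,0,1,0,0,-4.9,2,28.7,0,1,0,0,-4.9,-0.5,28.7,0,1]

```text
time_s: 4.55
tool_pos: [0.4828, 0.2875, 0.1971]
tcp_rot: [180.0, 0.0, 162.7]
ft_force: [1.0, -0.0, -0.0]
grip_width: 1.003
```

```bash
python3 - <<'E'
from h import *
s=r.read_state(); d=r.capture('wrist'); save(d['img'],'w1.png')
print(s['tool_pos'],s['tcp_rot'])
R,t=wristRt(s,d);K=np.array(d['intrinsics'])
np.savez('w1.npz',R=R,t=t,K=K,k1=d['k1'],img=d['img'],pos=s['tool_pos'],rot=s['tcp_rot'])
for P in [(0.4825,0.286,0.114),(0.4825,.286,.070)]: print(proj(P,K,d['k1'],R,t))
E
```

```text
[0.48280938 0.28747805 0.19714186] [1.79995136e+02 6.38587228e-03 1.62654171e+02]
[283.37533281 203.82602742]
[283.54783581 192.8605093 ]
```

View pics/w1.png

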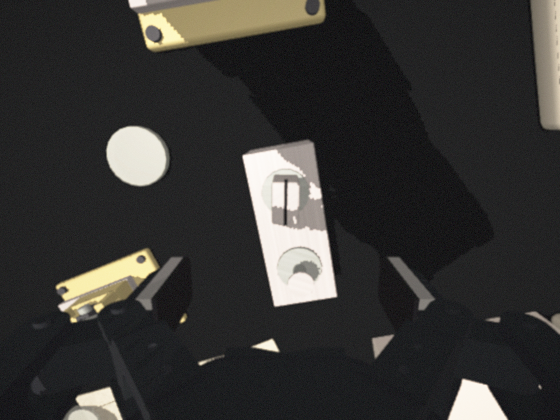

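```bash
python3 - <<'E'
from h import *
z=np.load('w1.npz'); save(z['img'],'w1c.png',(235,135,345,240),7)
E
```

```text
(no output)
```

View pics/w1c.png

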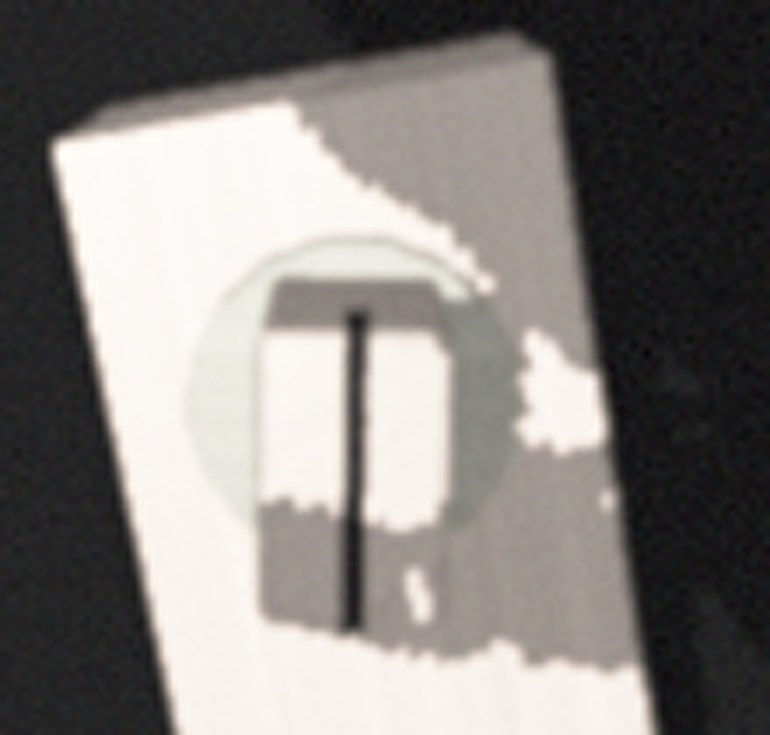

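```bash
cat >> h.py <<'E'
def npz_args(f):
    z=np.load(f); return z['K'],float(z['k1']),z['R'],z['t']
def crp(c,o,s): return (o[0]+(c[0]+.5)/s-.5, o[1]+(c[1]+.5)/s-.5)
E
python3 - <<'E'
from h import *
A=npz_args('w1.npz'); z=np.load('w1.npz')
Q=np.array([toz(crp(c,(235,135),7),.114,*A) for c in [(262,329),(450,329),(440,645),(260,622)]]); print(Q.round(4),Q.mean(0).round(4),[np.linalg.norm(Q[i]-Q[(i+1)%4]).round(4) for i in range(4)])
for a,b in [(0,3),(1,2)]:
    v=Q[a]-Q[b]; print(np.degrees(np.arctan2(v[1],v[0])))
v=toz(crp((357,330),(235,135),7),.114,*A)-toz(crp((348,630),(235,135),7),.114,*A);print('slit',np.degrees(np.arctan2(v[1],v[0])))
# collar circle at .07: extents
Q=np.array([toz(crp(c,(235,135),7),.070,*A) for c in [(185,400),(522,400),(360,237)]]);print(Q.round(4),Q[:2].mean(0))
E
```

```text
[[0.4612 0.2826 0.114 ]
 [0.4679 0.3043 0.114 ]
 [0.506  0.2916 0.114 ]
 [0.4963 0.271  0.114 ]] [0.4828 0.2874 0.114 ] [np.float64(0.0227), np.float64(0.0401), np.float64(0.0227), np.float64(0.0371)]
161.630242103755
161.532185769694
slit 160.97968654838178
[[0.4747 0.2649 0.07  ]
 [0.489  0.3106 0.07  ]
 [0.46   0.2956 0.07  ]] [0.48184243 0.2877958  0.07      ]
```

arm_command:
  deltas: [0,0,1.1,0,0,12,1,0,0,0,0,0,15,1,0,0,0,0,0,15,1,0,0,0,0,0,15,1,0,0,0,0,0,15,1,0,0,0,0,0,15,1,0,0,0,0,0,12,0.8,0,0,0,0,0,10,0.6,0,0,0,0,0,8,0.6,0,0,0,0,0,4,0.6]

```text
time_s: 5.43
tool_pos: [0.4822, 0.2858, 0.0753]
tcp_rot: [-180.0, -0.0, 161.3]
ft_force: [0.3, -1.3, 0.0]
grip_width: 0.597
```

arm_command:
  deltas: [0,0,0,0,0,0,0.5,0,0,0,0,0,0,0,0,0,0,0,0,0,0,0,0,0,0,0,0,0,0,0,0,0,0,0,0,0,0,0,0,0,0,0,0,0,0,0,0,0,0,0,0,0,0,0,0,0,0,0,0,0,0,0,0,0,0,0,0,0,0,0]
  grip_force: 80

```text
time_s: 6.27
tool_pos: [0.4831, 0.2863, 0.0771]
tcp_rot: [179.9, 0.1, 161.3]
ft_force: [-0.3, 2.5, 5.7]
grip_width: 0.239
```

arm_command:
  deltas: [0,0,0,0,0,-4,0,0,0,0,0,0,-8,0,0,0,0,0,0,-12,0,0,0,0,0,0,-15,0,0,0,0,0,0,-15,0,0,0,0,0,0,-15,0,0,0,0,0,0,-15,0,0,0,0,0,0,-15,0,0,0,0,0,0,-15,0,0,0,0,0,0,-11,0]

```text
time_s: 7.1
tool_pos: [0.4825, 0.2859, 0.203]
tcp_rot: [180.0, 0.0, 161.3]
ft_force: [-0.5, -0.2, -1.8]
grip_width: 0.233
```

```bash
python3 - <<'E'
from h import *
s=r.read_state(); print(s['ft_force'],s['tool_pos'],s['tcp_rot'])
d=r.capture('wrist'); save(d['img'],'w2.png')
R,t=wristRt(s,d);K=np.array(d['intrinsics'])
np.savez('w2.npz',R=R,t=t,K=K,k1=d['k1'],img=d['img'],pos=s['tool_pos'],rot=s['tcp_rot'])
d=r.capture('scene'); save(d['img'],'s2.png',(280,150,440,340),3.5)
E
```

```text
[-0.48240794 -0.1523128  -1.77373388] [0.48248167 0.28588993 0.20302084] [1.79969633e+02 4.15320683e-02 1.61298752e+02]
```

View pics/w2.png

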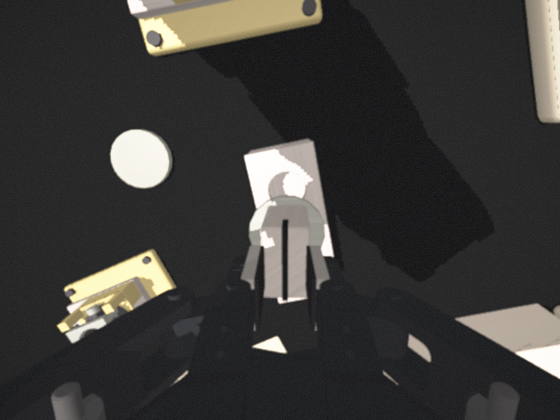

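View pics/s2.png

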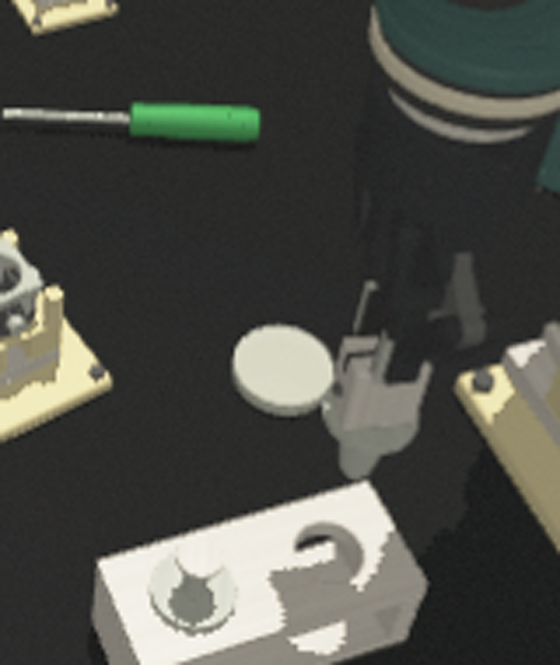

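```bash
python3 - <<'E'
from h import *
z=np.load('w2.npz'); save(z['img'],'w2c.png',(235,170,340,305),5)
A=npz_args('w2.npz'); print(A[0],A[1])
im=cv2.resize(z['img'][170:305,235:340,::-1],None,fx=5,fy=5,interpolation=cv2.INTER_CUBIC)
from scipy.spatial.transform import Rotation as Ro
Rt=Ro.from_euler('xyz',z['rot'],degrees=True).as_matrix()
def tool(x,y,zz): return z['pos']+Rt@np.array([x,y,zz])/1000
for (cx,cy,col) in [(0,0,(0,255,0)),]:
    for zz in (7,13):
        pts=[crp_ for crp_ in [proj(tool(cx+24*np.cos(a),cy+24*np.sin(a),zz),*A) for a in np.linspace(0,2*np.pi,60)]]
        pts=np.array([((p[0]-235+.5)*5-.5,(p[1]-170+.5)*5-.5) for p in pts])
        cv2.polylines(im,[pts.astype(int)],True,col if zz==7 else (0,0,255),1)
    b=[proj(tool(x,y,-37),*A) for x,y in [(19,12),(19,-12),(-19,-12),(-19,12)]]
    b=np.array([((p[0]-235+.5)*5-.5,(p[1]-170+.5)*5-.5) for p in b]); cv2.polylines(im,[b.astype(int)],True,(255,0,0),1)
cv2.imwrite('pics/w2o.png',im)
E
```

```text
[[312.15243725   0.         284.78290486]
 [  0.         312.15243725 209.06047081]
 [  0.           0.           1.        ]] 0.02002167752077588
```

View pics/w2o.png

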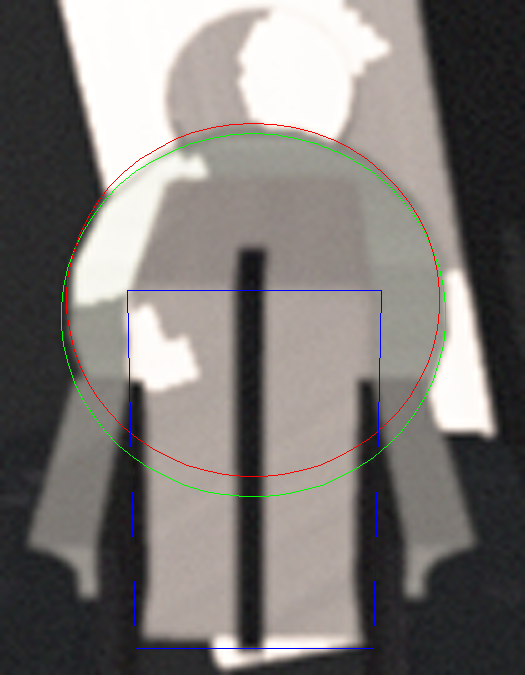

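```bash
python3 - <<'E'
from h import *
d,*T=cam('top'); d2,*S=cam('scene')
print('bottle cap top', toz((207,104),.15,*T),toz((219,291),.15,*S))
print('beaker', toz((323,123),.04,*T))
E
python3 plan.py 0.622 0.038 0.203 184.6 15 0
```

```text
bottle cap top [0.75488791 0.17136678 0.15      ] [0.75665311 0.17735454 0.15      ]
beaker [ 0.73830883 -0.10436129  0.04      ]
0,0,-1.6,-14.1,-12.7,-0.1,0,0,0,-1.6,-13.8,-13,-0.2,0,0,0,-1.6,-13.4,-13.5,-0.1,0,0,0,-1.6,-13,-13.8,-0.1,0,0,0,-1.6,-12.6,-14.1,-0.2,0,0,0,-1.6,-12.2,-14.5,-0.1,0,0,0,-1.6,-11.8,-14.9,-0.1,0,0,0,-1.6,-11.4,-15.1,-0.1,0,0,0,-1.6,-10.9,-15.5,-0.2,0,0,0,-1.6,-10.6,-15.8,-0.1,0

0,0,-1.6,-10,-16.1,-0.1,0,0,0,-1.6,-9.7,-16.3,-0.2,0,0,0,-1.6,-9.1,-16.6,-0.1,0,0,0,-1.6,-8.7,-16.9,-0.1,0,0,0,-1.6,-8.2,-17.1,-0.2,0

[0.62196016 0.03796105 0.20303476] 185.299277711888
```

arm_command:
  deltas: [0,0,-1.6,-14.1,-12.7,0,0,0,0,-1.6,-13.8,-13,0,0,0,0,-1.6,-13.4,-13.5,0,0,0,0,-1.6,-13,-13.8,0,0,0,0,-1.6,-12.6,-14.1,0,0,0,0,-1.6,-12.2,-14.5,0,0,0,0,-1.6,-11.8,-14.9,0,0,0,0,-1.6,-11.4,-15.1,0,0,0,0,-1.6,-10.9,-15.5,0,0,0,0,-1.6,-10.6,-15.8,0,0]

```text
time_s: 8.13
tool_pos: [0.5754, 0.1198, 0.2002]
tcp_rot: [-180.0, -0.1, 177.4]
ft_force: [0.5, 0.2, -2.3]
grip_width: 0.232
```

arm_command:
  deltas: [0,0,-1.6,-10,-16.1,0,0,0,0,-1.6,-9.7,-16.3,0,0,0,0,-1.6,-9.1,-16.6,0,0,0,0,-1.6,-8.7,-16.9,0,0,0,0,-0.9,-8.2,-17.1,0,0,0,0,0,0,0,0,0,0,0,0,0,0,0,0,0,0,0,0,0,0,0,0,0,0,0,0,0,0,0,0,0,0,0,0,0,0]

```text
invalid input at $.deltas: expected a multiple of 7 numbers
```

```bash
cat > wcap.py <<'E'
from h import *
import sys
n=sys.argv[1]
s=r.read_state(); d=r.capture('wrist'); save(d['img'],n+'.png')
R,t=wristRt(s,d);K=np.array(d['intrinsics'])
np.savez(n+'.npz',R=R,t=t,K=K,k1=d['k1'],img=d['img'],pos=s['tool_pos'],rot=s['tcp_rot'])
print(s['time_s'],s['tool_pos'].round(4),s['tcp_rot'].round(2),s['ft_force'].round(2))
E
python3 wcap.py w3
```

```text
8.1333 [0.5754 0.1198 0.2002] [-1.7999e+02 -9.0000e-02  1.7738e+02] [ 0.47  0.24 -2.33]
```

View pics/w3.png

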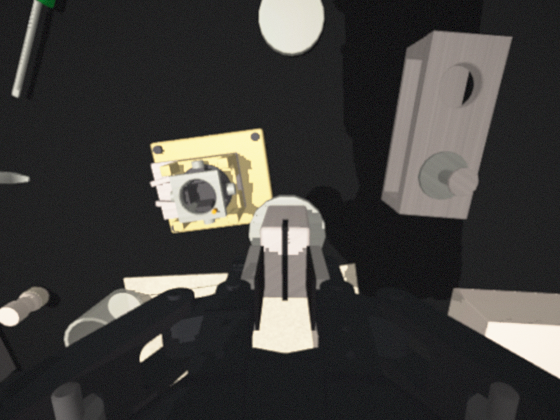

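arm_command:
  deltas: [0,0,-1.6,-10,-16.1,0,0,0,0,-1.6,-9.7,-16.3,0,0,0,0,-1.6,-9.1,-16.6,0,0,0,0,-1.6,-8.7,-16.9,0,0,0,0,-0.9,-8.2,-17.1,0,0,0,0,0,0,0,0,0,0,0,0,0,0,0,0,0,0,0,0,0,0,0,0,0,0,0,0,0,0,0,0,0,0,0,0,0]

```text
time_s: 9.02
tool_pos: [0.6217, 0.0388, 0.2012]
tcp_rot: [180.0, -0.0, -175.4]
ft_force: [-0.2, -0.3, -1.7]
grip_width: 0.234
```

```bash
python3 wcap.py w4; python3 - <<'E'
from h import *
z=np.load('w4.npz'); A=npz_args('w4.npz'); print(proj((.572,.034,.087),*A))
save(z['img'],'w4c.png',(220,70,340,260),4)
E
```

```text
9.0167 [0.6217 0.0388 0.2012] [ 1.7999e+02 -1.0000e-02 -1.7536e+02] [-0.19 -0.3  -1.73]
[284.39525826 142.43785478]
```

View pics/w4c.png

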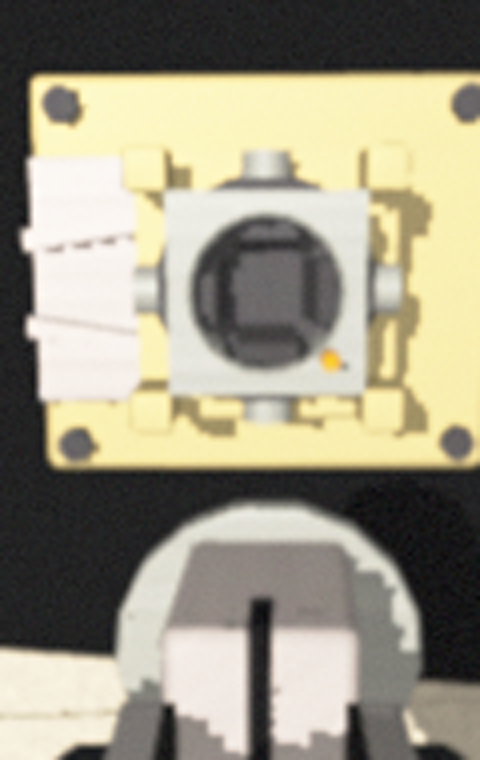

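```bash
python3 - <<'E'
from h import *
from scipy.optimize import least_squares
z=np.load('w4.npz'); A=npz_args('w4.npz')
C=lambda c: crp(c,(220,70),4)
for zr in (.084,.087,.090):
    e=[toz(C(c),zr,*A) for c in [(191,290),(343,290),(267,213),(267,368)]]
    q=np.array([toz(C(c),zr,*A) for c in [(165,191),(367,191),(365,396),(169,397)]])
    print(zr,np.mean(e,0).round(4),'dia',np.linalg.norm(e[0]-e[1]).round(4),np.linalg.norm(e[2]-e[3]).round(4),'ringc',q.mean(0).round(4),[np.linalg.norm(q[i]-q[(i+1)%4]).round(4) for i in range(4)])
    v=q[1]-q[0]+q[2]-q[3]; print(np.degrees(np.arctan2(v[1],v[0])))
P=np.array([toz(C(c),.012,*A) for c in [(30,75),(48,468)]]);v=P[0]-P[1];print('plate edge dir',np.degrees(np.arctan2(v[1],v[0])),np.linalg.norm(v),P)
# collar in tool
from scipy.spatial.transform import Rotation as Ro
Rt=Ro.from_euler('xyz',z['rot'],degrees=True).as_matrix()
zt=z['pos'][2]-.007
e=[Rt.T@(toz(C(c),zt,*A)-z['pos'])*1000 for c in [(117,640),(422,640),(268,503)]]
print('collar pts tool',np.round(e,1))
pts=[(117,640),(422,640),(135,570),(175,523),(215,506),(268,502),(325,508),(365,527),(400,570)]
E_=np.array([Rt.T@(toz(C(c),zt,*A)-z['pos'])*1000 for c in pts])
f=least_squares(lambda p:np.hypot(E_[:,0]-p[0],E_[:,1]-p[1])-24,[0,0]);print(f.x,f.fun.round(1))
E
```

```text
0.084 [0.5719 0.0358 0.084 ] dia 0.035 0.0349 ringc [0.5731 0.0358 0.084 ] [np.float64(0.0456), np.float64(0.0463), np.float64(0.0462), np.float64(0.0465)]
94.76685299381931
0.087 [0.5718 0.0358 0.087 ] dia 0.0347 0.0346 ringc [0.5729 0.0358 0.087 ] [np.float64(0.0451), np.float64(0.0458), np.float64(0.0457), np.float64(0.046)]
94.7668529938192
0.09 [0.5716 0.0358 0.09  ] dia 0.0343 0.0342 ringc [0.5728 0.0357 0.09  ] [np.float64(0.0447), np.float64(0.0453), np.float64(0.0453), np.float64(0.0456)]
94.76685299381928
plate edge dir -175.46074329342676 0.10941587551924427 [[ 0.52368709 -0.03292214  0.012     ]
 [ 0.63275976 -0.02426273  0.012     ]]
collar pts tool [[  2.9 -22.8   7. ]
 [  2.9  24.7   7. ]
 [ 24.8   0.7   7. ]]
[1.59351424 0.75776247] [-0.4 -0.1  0.   0.6  0.1 -0.7 -0.   0.3 -0.2]
```

arm_command:
  deltas: [0,0,0,6,0,1,0,0,0,0,6,0,2,0,0,0,0,6,0,4,0,0,0,0,6,0,4,0,0,0,0,6,0,5,0,0,0,0,6,0,5,0,0,0,0,6,0,5,0,0,0,0,4,0.2,5,0,0,0,0,2,0,5,0,0,0,0,0,0,4,0]

```text
time_s: 9.9
tool_pos: [0.5736, 0.0344, 0.1609]
tcp_rot: [180.0, -0.0, -175.4]
ft_force: [-0.0, 0.6, -2.1]
grip_width: 0.237
```

```bash
python3 wcap.py w5; python3 - <<'E'
from h import *
d=r.capture('scene'); save(d['img'],'s5.png',(215,140,345,280),5)
E
```

```text
9.9 [0.5736 0.0344 0.1609] [ 1.800e+02 -1.000e-02 -1.754e+02] [-0.04  0.59 -2.09]
```

View pics/w5.png

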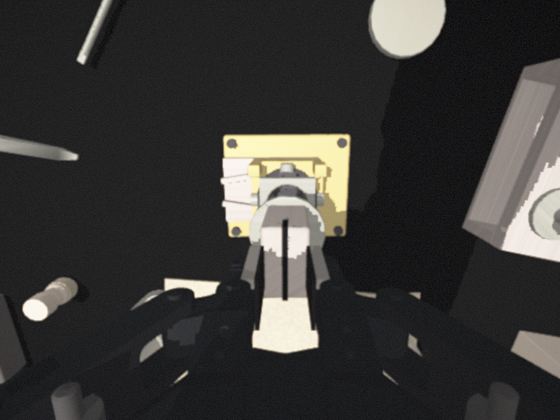

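View pics/s5.png

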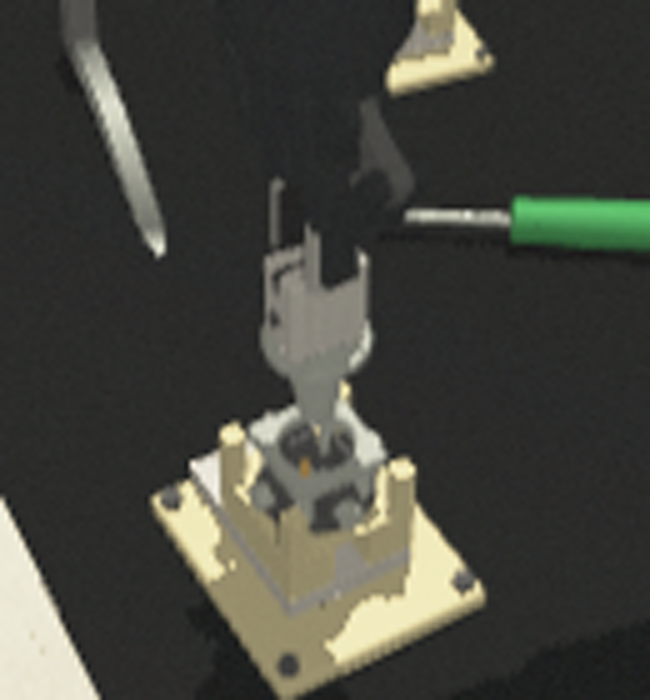

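arm_command:
  deltas: [0,0,0,0,0,4,0,0,0,0,0,0,5,0,0,0,0,0,0,5,0,0,0,0,0,0,5,0,0,0,0,0,0,5,0,0,0,0,0,0,5,0,0,0,0,0,0,5,0,0,0,0,0,0,4,0,0,0,0,0,0,4,0,0,0,0,0,0,2,0]
  grip_force: 100

```text
time_s: 10.83
tool_pos: [0.574, 0.0344, 0.1166]
tcp_rot: [180.0, -0.0, -175.4]
ft_force: [-0.5, -0.3, -3.4]
grip_width: 0.223
```

arm_command:
  deltas: [0,0,0,0,0,0.5,0,0,0,0,0,0,0.5,0,0,0,0,0,0,0.5,0,0,0,0,0,0,0.5,0,0,0,0,0,0,0.5,0,0,0,0,0,0,0.5,0,0,0,0,0,0,0.5,0,0,0,0,0,0,0.5,0,0,0,0,0,0,0.5,0,0,0,0,0,0,0.5,0]

```text
time_s: 11.67
tool_pos: [0.5742, 0.0344, 0.1121]
tcp_rot: [180.0, -0.0, -175.4]
ft_force: [-0.0, 0.7, -2.9]
grip_width: 0.228
```

arm_command:
  deltas: [0,0,0,0,0,0.3,0,0,0,0,0,0,0.3,0,0,0,0,0,0,0.3,0,0,0,0,0,0,0.3,0,0,0,0,0,0,0.3,0,0,0,0,0,0,0.3,0,0,0,0,0,0,0.3,0,0,0,0,0,0,0.3,0,0,0,0,0,0,0.3,0,0,0,0,0,0,0.3,0]

```text
time_s: 12.5
tool_pos: [0.5747, 0.0348, 0.1098]
tcp_rot: [180.0, 0.1, -175.4]
ft_force: [-0.4, 3.5, 4.9]
grip_width: 0.0
```

```bash
python3 wcap.py w6; python3 - <<'E'
from h import *
s=r.read_state(); print(s['grip_width'],s['ft_force'],s['ft_torque'])
d=r.capture('scene'); save(d['img'],'s6.png',(215,140,345,280),5)
E
```

```text
12.5 [0.5747 0.0348 0.1098] [ 1.7996e+02  8.0000e-02 -1.7539e+02] [-0.4   3.52  4.92]
0.000777772502774445 [-0.45306459  2.84412556  6.69352456] [ 0.6325336   0.12900444 -0.04311526]
```

View pics/w6.png

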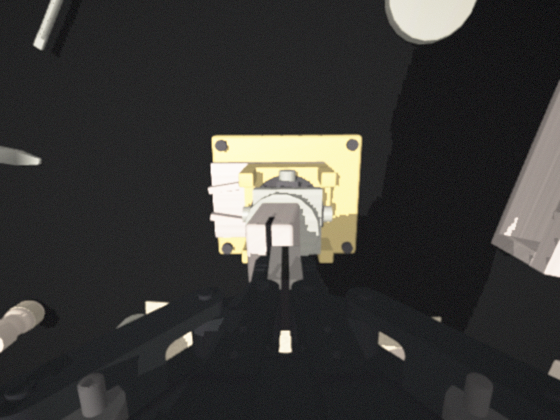

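View pics/s6.png

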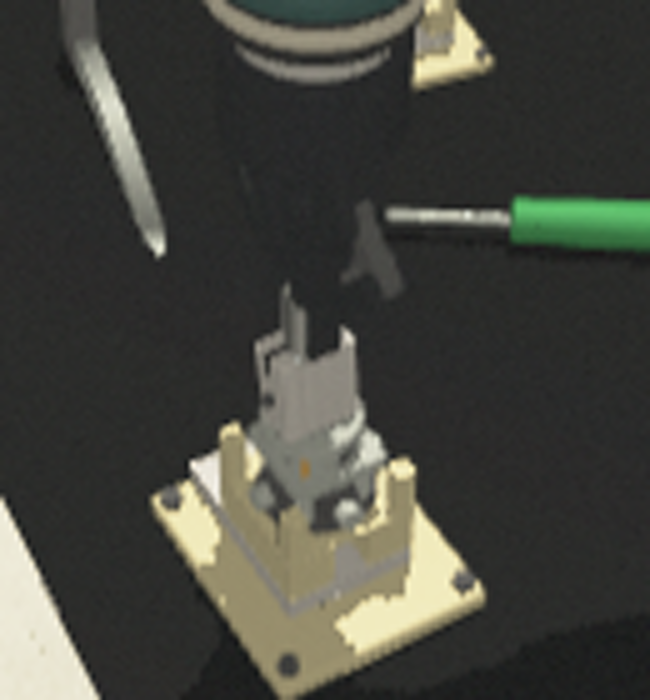

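```bash
python3 - <<'E'
from h import *
z=np.load('w6.npz'); save(z['img'],'w6c.png',(205,150,365,350),3.9)
z=np.load('w5.npz'); save(z['img'],'w5c.png',(205,150,365,350),3.9)
E
```

```text
(no output)
```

View pics/w6c.png

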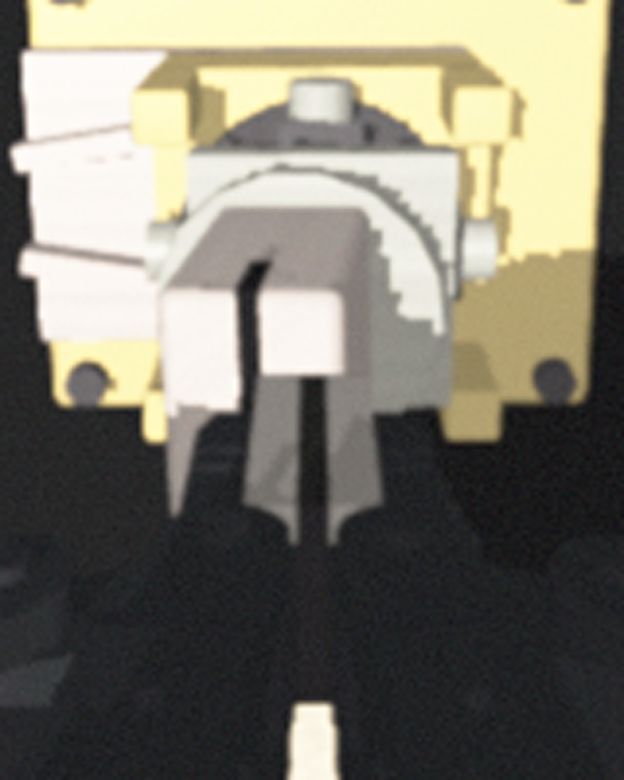

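View pics/w5c.png

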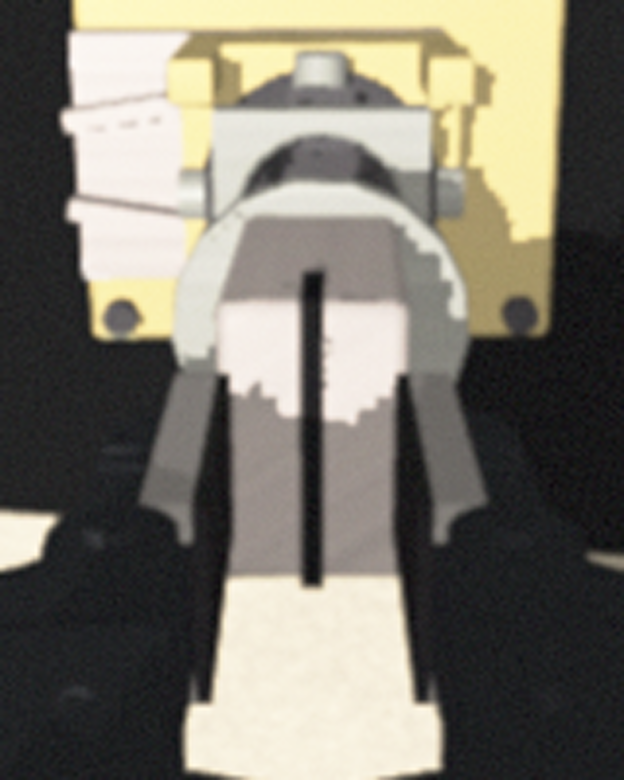

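```bash
python3 - <<'E'
from h import *
s=r.read_state(); print(s['grip_width'],s['ft_force'],s['tool_pos'],s['tcp_rot'])
d=r.capture('scene'); im=d['img'][190:250,250:310]; im=np.clip(im.astype(float)*1.8,0,255).astype(np.uint8); save(im,'s7.png',None,10)
d=r.capture('top'); im=d['img'][150:225,230:310]; save(im,'t7.png',None,8)
z=np.load('w6.npz'); im=z['img'][200:330,225:325]; im=np.clip((im/255.)**.5*255,0,255).astype(np.uint8); save(im,'w6d.png',None,4.5)
E
```

```text
0.0034155855759665467 [-0.33575165  4.55710982  5.60048211] [0.57457315 0.03475456 0.10964801] [ 1.79965758e+02  6.46495302e-02 -1.75385849e+02]
```

View pics/s7.png

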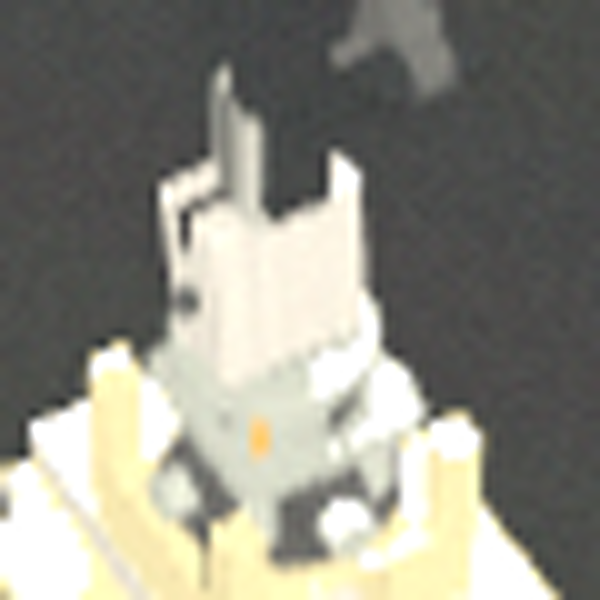

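View pics/w6d.png

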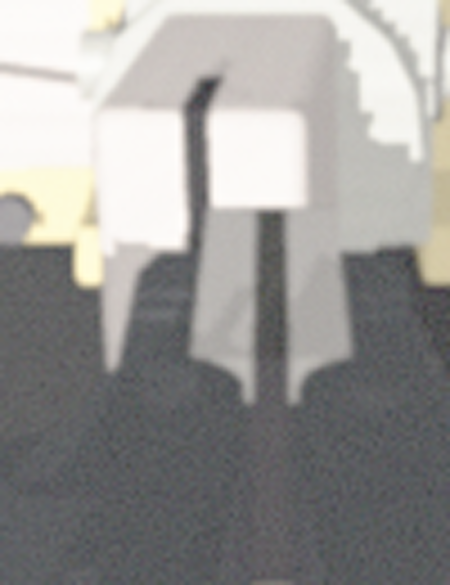

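View pics/t7.png

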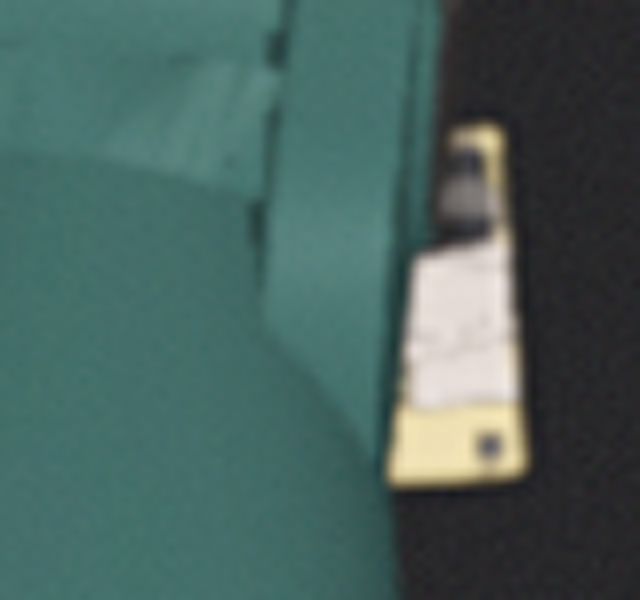

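arm_command:
  deltas: [0,0,0,0,0,0,0,0,0,0,0,0,0,0,0,0,0,0,0,0,0,0,0,0,0,0,-1,0,0,0,0,0,0,-1,0,0,0,0,0,0,-1,0,0,0,0,0,0,-1,0,0,0,0,0,0,-1,0,0,0,0,0,0,-1,0,0,0,0,0,0,-1,0]
  grip_force: 20

```text
time_s: 13.53
tool_pos: [0.5742, 0.0344, 0.1163]
tcp_rot: [-180.0, -0.0, -175.4]
ft_force: [-0.3, -1.1, -0.5]
grip_width: 0.002
```

```bash
python3 wcap.py w8; python3 - <<'E'
from h import *
s=r.read_state(); print(s['grip_width'],s['ft_force'],s['tool_pos'],s['tcp_rot'])
d=r.capture('scene'); im=d['img'][190:250,250:310]; im=np.clip(im.astype(float)*1.8,0,255).astype(np.uint8); save(im,'s8.png',None,8)
z=np.load('w8.npz'); im=z['img'][150:350,205:365]; im=np.clip((im/255.)**.5*255,0,255).astype(np.uint8); save(im,'w8d.png',None,3)
E
```

```text
13.5333 [0.5742 0.0344 0.1163] [-180.    -0.  -175.4] [-0.29 -1.07 -0.55]
0.0006301437676853645 [ 0.18494494 -0.8443643   0.2148229 ] [0.57427696 0.03437322 0.11640661] [-1.79997728e+02  7.98815081e-03 -1.75401041e+02]
```

View pics/w8d.png

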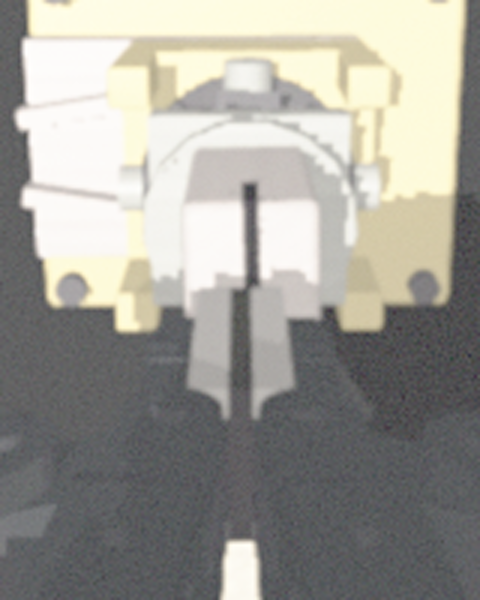

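View pics/s8.png

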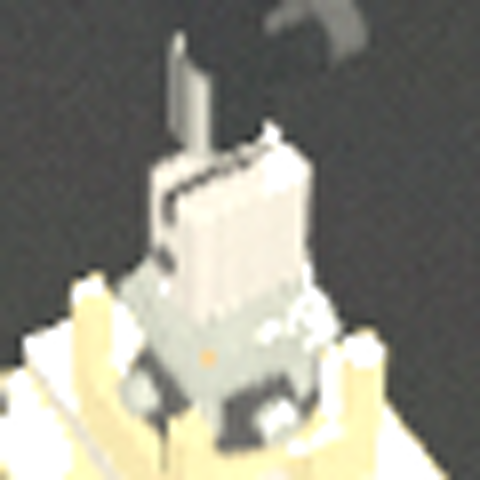

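```bash
python3 - <<'E'
from h import *
from scipy.spatial.transform import Rotation as Ro
z=np.load('w8.npz');A=npz_args('w8.npz')
Rt=Ro.from_euler('xyz',z['rot'],degrees=True).as_matrix()
for p in [(0,0,0),(11,0,0),(11,0,-10),(11,0,-19),(11,0,-25),(11,0,-30),(11,0,-40),(19,0,-25),(-19,0,-25)]: 
    q=proj(z['pos']+Rt@np.array(p)/1000,*A); print(p,q.round(1),'crop',((q-[205,150])*3).round(0))
save(z['img'],'w8c.png',(205,150,365,350),3.9)
save(r.capture('wrist')['img'],'w8f.png')
E
```

```text
(0, 0, 0) [285.5 238. ] crop [242. 264.]
(11, 0, 0) [285.5 220.6] crop [242. 212.]
(11, 0, -10) [285.6 225.9] crop [242. 228.]
(11, 0, -19) [285.6 231.3] crop [242. 244.]
(11, 0, -25) [285.6 235.1] crop [242. 255.]
(11, 0, -30) [285.7 238.6] crop [242. 266.]
(11, 0, -40) [285.7 246.2] crop [242. 288.]
(19, 0, -25) [285.6 220.4] crop [242. 211.]
(-19, 0, -25) [285.6 287.4] crop [242. 412.]
```

View pics/w8c.png

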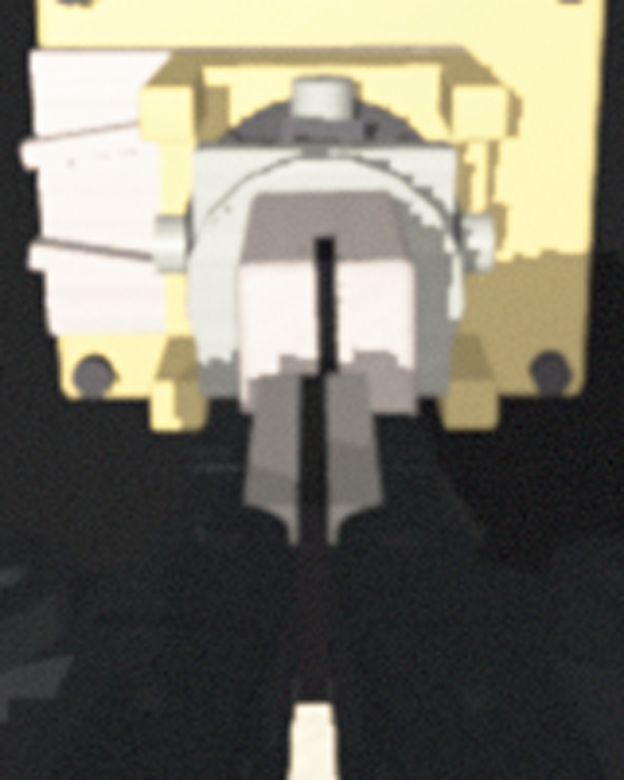

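```bash
python3 - <<'E'
from h import *
d,*S=cam('scene')
s=r.read_state(); p=s['tool_pos']
from scipy.spatial.transform import Rotation as Ro
Rt=Ro.from_euler('xyz',s['tcp_rot'],degrees=True).as_matrix()
for q in [(0,0,0),(0,0,-25),(0,0,-40),(11,0,-40),(-11,0,-40),(-11,-8,-40),(11,-8,-40),(11,8,-40),(0,0,-80)]:
    u=proj(p+Rt@np.array(q)/1000,*S); print(q,u.round(1),((u-[250,190])*8).round(0))
im=np.clip((d['img'][150:250,230:330]/255.)**.5*255,0,255).astype(np.uint8); save(im,'s9.png',None,6)
E
```

```text
(0, 0, 0) [276.6 218.6] [213. 229.]
(0, 0, -25) [276.7 210.8] [213. 166.]
(0, 0, -40) [276.7 206. ] [214. 128.]
(11, 0, -40) [281.2 204.2] [249. 113.]
(-11, 0, -40) [272.2 207.8] [178. 142.]
(-11, -8, -40) [270.4 205.5] [163. 124.]
(11, -8, -40) [279.3 201.8] [234.  95.]
(11, 8, -40) [283.  206.5] [264. 132.]
(0, 0, -80) [276.9 192.5] [215.  20.]
```

View pics/s9.png

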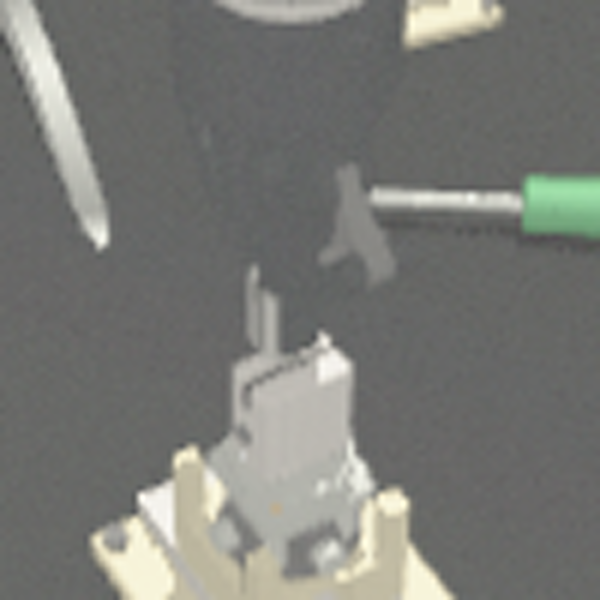

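```bash
python3 - <<'E'
from h import *
im=cv2.imread('pics/w1.png')[230:420,0:300]
im=np.clip((im/255.)**.5*255,0,255).astype(np.uint8); cv2.imwrite('pics/w1f.png',cv2.resize(im,None,fx=2.6,fy=2.6,interpolation=cv2.INTER_CUBIC))
im=cv2.imread('pics/w5.png')[200:420,150:420]
im=np.clip((im/255.)**.5*255,0,255).astype(np.uint8); cv2.imwrite('pics/w5f.png',cv2.resize(im,None,fx=2.7,fy=2.7,interpolation=cv2.INTER_CUBIC))
E
```

```text
(no output)
```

View pics/w1f.png

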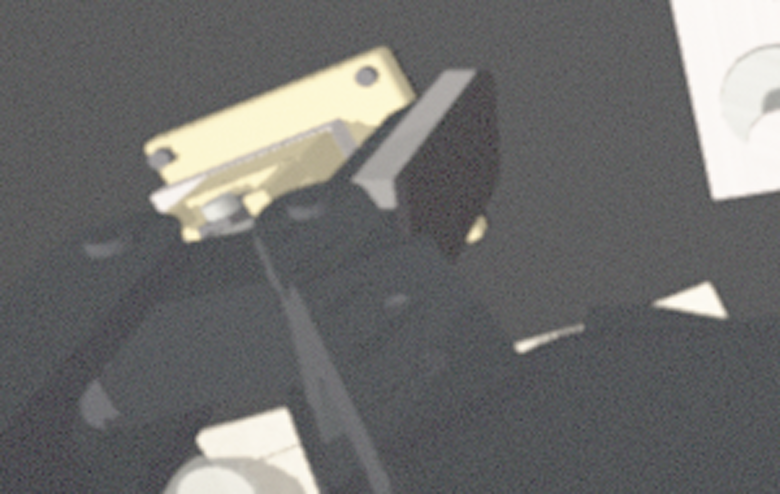

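View pics/w5f.png

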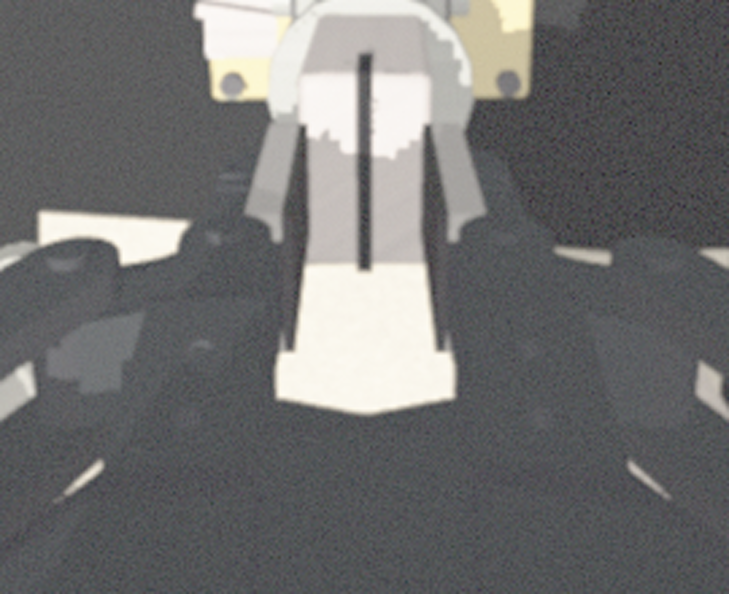

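arm_command:
  deltas: [0,0,0,0,0,-4,0.7,0,0,0,0,0,0,0.7,0,0,0,0,0,0,0.7,0,0,0,0,0,0,0.7,0,0,0,0,0,0,0.7,0,0,0,0,0,0,0.7,0,0,0,0,0,4,0.7,0,0,0,0,0,5,0.7,0,0,0,0,0,5,0.7,0,0,0,0,0,5,0.7]

```text
time_s: 14.57
tool_pos: [0.574, 0.0344, 0.1004]
tcp_rot: [180.0, -0.0, -175.4]
ft_force: [0.6, 0.2, 0.3]
grip_width: 0.699
```

```bash
python3 wcap.py w10; python3 - <<'E'
from h import *
s=r.read_state(); print(s['grip_width'],s['ft_force'])
z=np.load('w10.npz'); im=z['img'][150:400,155:415]; im=np.clip((im/255.)**.5*255,0,255).astype(np.uint8); save(im,'w10d.png',None,2.9)
d=r.capture('scene'); im=np.clip((d['img'][150:250,230:330]/255.)**.5*255,0,255).astype(np.uint8); save(im,'s10.png',None,6)
E
```

```text
14.5667 [0.574  0.0344 0.1004] [ 1.800e+02 -2.000e-02 -1.754e+02] [0.55 0.18 0.33]
0.7041506131336478 [-0.05885394 -0.47566737 -0.76331993]
```

View pics/w10d.png

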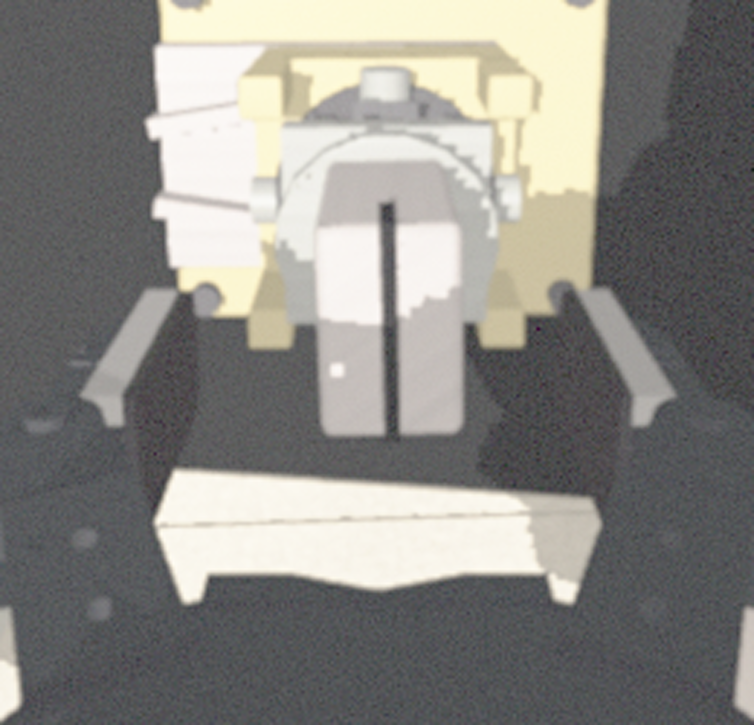

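View pics/s10.png

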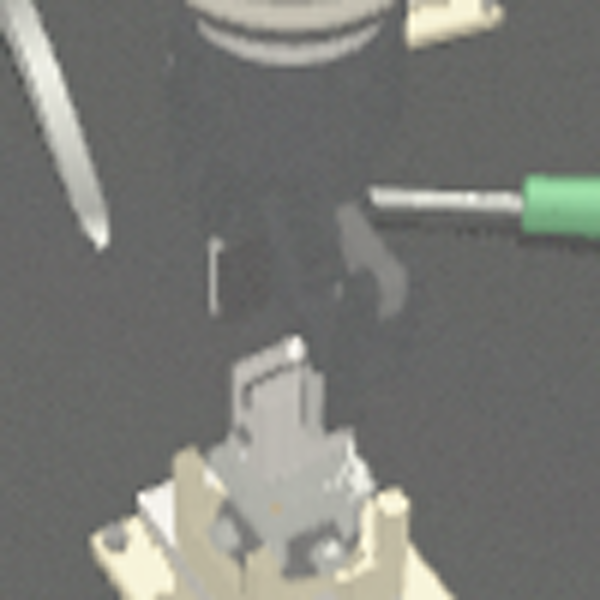

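```bash
python3 - <<'E'
from h import *
d,*S=cam('scene'); z=np.load('w10.npz'); A=npz_args('w10.npz')
s=r.read_state(); p=s['tool_pos']
from scipy.spatial.transform import Rotation as Ro
Rt=Ro.from_euler('xyz',s['tcp_rot'],degrees=True).as_matrix()
for y in (30,-30):
  for zz in (0,-10,-20,-30,-40,-50):
    for x in (11,-11):
        P=p+Rt@np.array([x,y,zz])/1000
        u=proj(P,*S); w=proj(P,*A); print((x,y,zz),'scene crop',((u-[230,150])*6).round(0),'wrist crop',((w-[155,150])*2.9).round(0))
E
```

```text
(11, 30, 0) scene crop [347. 482.] wrist crop [525. 204.]
(-11, 30, 0) scene crop [295. 505.] wrist crop [521. 304.]
(11, 30, -10) scene crop [348. 464.] wrist crop [534. 220.]
(-11, 30, -10) scene crop [295. 487.] wrist crop [529. 324.]
(11, 30, -20) scene crop [348. 445.] wrist crop [543. 237.]
(-11, 30, -20) scene crop [296. 468.] wrist crop [537. 347.]
(11, 30, -30) scene crop [349. 427.] wrist crop [553. 256.]
(-11, 30, -30) scene crop [296. 450.] wrist crop [547. 372.]
(11, 30, -40) scene crop [350. 408.] wrist crop [565. 278.]
(-11, 30, -40) scene crop [296. 431.] wrist crop [558. 401.]
(11, 30, -50) scene crop [351. 389.] wrist crop [578. 304.]
(-11, 30, -50) scene crop [297. 412.] wrist crop [570. 433.]
(11, -30, 0) scene crop [266. 378.] wrist crop [232. 204.]
(-11, -30, 0) scene crop [215. 399.] wrist crop [236. 304.]
(11, -30, -10) scene crop [266. 360.] wrist crop [224. 220.]
(-11, -30, -10) scene crop [215. 381.] wrist crop [229. 324.]
(11, -30, -20) scene crop [266. 341.] wrist crop [215. 237.]
(-11, -30, -20) scene crop [214. 362.] wrist crop [220. 347.]
(11, -30, -30) scene crop [266. 323.] wrist crop [205. 257.]
(-11, -30, -30) scene crop [214. 344.] wrist crop [211. 372.]
(11, -30, -40) scene crop [266. 304.] wrist crop [194. 279.]
(-11, -30, -40) scene crop [214. 325.] wrist crop [201. 401.]
(11, -30, -50) scene crop [266. 284.] wrist crop [181. 304.]
(-11, -30, -50) scene crop [213. 305.] wrist crop [189. 433.]
```

```bash
python3 - <<'E'
from h import *
z=np.load('w10.npz'); A=npz_args('w10.npz')
from scipy.spatial.transform import Rotation as Ro
Rt=Ro.from_euler('xyz',z['rot'],degrees=True).as_matrix()
C=lambda c: crp(c,(155,150),2.9)
for zt in (.141,.144,.147):
    Q=np.array([Rt.T@(toz(C(c),zt,*A)-z['pos'])*1000 for c in [(316,224),(462,224),(464,432),(321,435)]]); print(zt,Q.round(1).tolist(),Q.mean(0).round(1))
# collar arcs
for zc in (.099,.102):
    Q=np.array([Rt.T@(toz(C(c),zc,*A)-z['pos'])*1000 for c in [(275,235),(498,235),(387,133)]]); print(zc,Q.round(1).tolist())
E
```

```text
0.141 [[20.7, -10.2, -40.6], [20.7, 13.0, -40.6], [-16.3, 14.2, -40.6], [-16.9, -10.0, -40.6]] [  2.    1.8 -40.6]
0.144 [[21.7, -10.0, -43.6], [21.7, 12.7, -43.6], [-14.5, 13.9, -43.6], [-15.1, -9.8, -43.6]] [  3.5   1.7 -43.6]
0.147 [[22.7, -9.7, -46.6], [22.7, 12.4, -46.6], [-12.7, 13.6, -46.6], [-13.2, -9.6, -46.6]] [  4.9   1.7 -46.6]
0.099 [[4.2, -21.7, 1.4], [4.2, 24.7, 1.4], [25.9, 1.5, 1.4]]
0.102 [[5.2, -21.4, -1.6], [5.2, 24.3, -1.6], [26.6, 1.5, -1.6]]
```

arm_command:
  deltas: [0,0,0,1,0.9,3,0.7,0,0,0,1,0.9,4,0.7,0,0,0,0,0,4,0.7,0,0,0,0,0,4,0.7,0,0,0,0,0,4,0.7,0,0,0,0,0,4,0.7,0,0,0,0,0,4,0.7,0,0,0,0,0,3,0.7,0,0,0,0,0,0,0.6,0,0,0,0,0,0,0.5]
  grip_force: 40

```text
time_s: 15.55
tool_pos: [0.572, 0.036, 0.071]
tcp_rot: [180.0, -0.0, -175.4]
ft_force: [0.4, 0.4, -0.4]
grip_width: 0.499
```

```bash
python3 wcap.py w11; python3 - <<'E'
from h import *
z=np.load('w11.npz'); im=z['img'][130:400,155:415]; im=np.clip((im/255.)**.5*255,0,255).astype(np.uint8); save(im,'w11d.png',None,2.2)
E
```

```text
15.55 [0.572 0.036 0.071] [ 1.800e+02 -2.000e-02 -1.754e+02] [ 0.38  0.41 -0.43]
```

View pics/w11d.png

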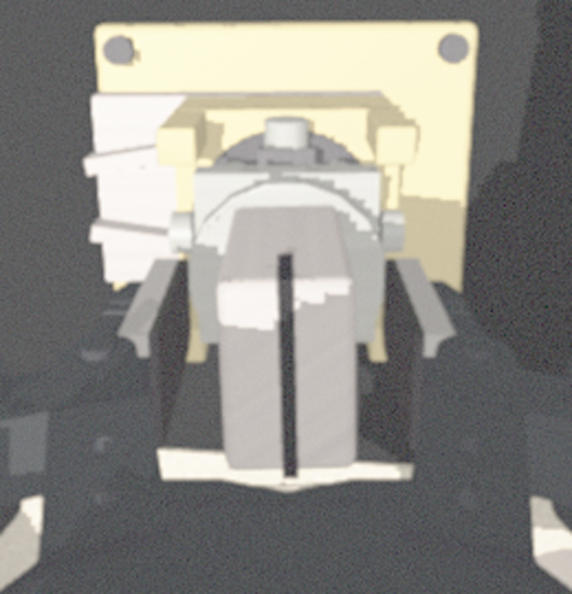

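arm_command:
  deltas: [0,0,0,0,0,0,0.4,0,0,0,0,0,0,0.3,0,0,0,0,0,0,0.2,0,0,0,0,0,0,0.1,0,0,0,0,0,0,0,0,0,0,0,0,0,0,0,0,0,0,0,0,0,0,0,0,0,0,0,0,0,0,0,0,0,0,0,0,0,0,0,0,0,0]
  grip_force: 60

```text
time_s: 16.43
tool_pos: [0.5722, 0.036, 0.0713]
tcp_rot: [180.0, 0.0, -175.4]
ft_force: [0.3, 1.1, 4.3]
grip_width: 0.273
```

```bash
python3 wcap.py w12; python3 - <<'E'
from h import *
s=r.read_state(); print(s['grip_width'],s['ft_force'],s['ft_torque'])
z=np.load('w12.npz'); im=z['img'][130:400,155:415]; im=np.clip((im/255.)**.5*255,0,255).astype(np.uint8); save(im,'w12d.png',None,2.2)
E
```

```text
16.4333 [0.5722 0.036  0.0713] [ 1.800e+02  2.000e-02 -1.754e+02] [0.26 1.13 4.27]
0.27065600512723287 [1.35372585 1.31838707 4.64699154] [ 0.16708232 -0.08053774  0.00668622]
```

View pics/w12d.png

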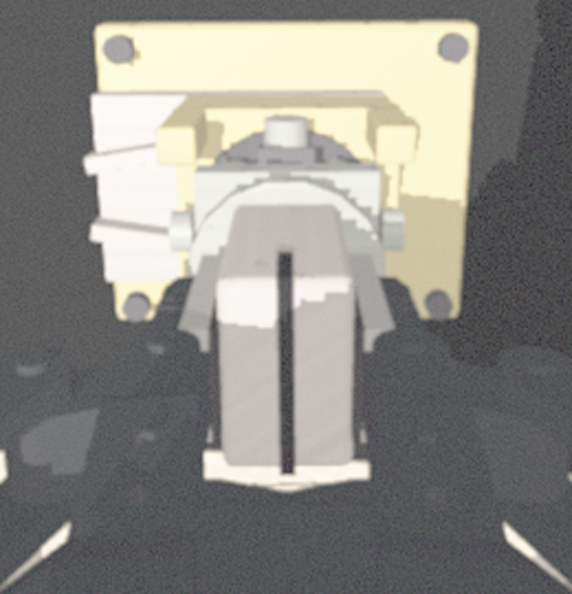

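arm_command:
  deltas: [0,0,5,0,0,0.1,0,0,0,5,0,0,0.1,0,0,0,5,0,0,0.1,0,0,0,5,0,0,0.1,0,0,0,-5,0,0,0.1,0,0,0,-5,0,0,0.1,0,0,0,-5,0,0,0.1,0,0,0,-5,0,0,0.1,0,0,0,-5,0,0,0.1,0,0,0,-5,0,0,0.1,0]
  grip_force: 60

```text
time_s: 17.32
tool_pos: [0.5723, 0.036, 0.0704]
tcp_rot: [-180.0, 0.0, -165.2]
ft_force: [-0.9, 0.9, 7.3]
grip_width: 0.271
```

arm_command:
  deltas: [0,0,-5,0,0,0.2,0,0,0,-5,0,0,0.2,0,0,0,5,0,0,0.2,0,0,0,5,0,0,0.2,0,0,0,5,0,0,0.2,0,0,0,5,0,0,0.2,0,0,0,5,0,0,0.2,0,0,0,5,0,0,0.1,0,0,0,5,0,0,0.1,0,0,0,5,0,0,0.1,0]

```text
time_s: 18.15
tool_pos: [0.5725, 0.036, 0.069]
tcp_rot: [180.0, 0.1, 164.4]
ft_force: [-1.2, 0.1, 10.2]
grip_width: 0.273
```

arm_command:
  deltas: [0,0,-5,0,0,0.2,0,0,0,-5,0,0,0.2,0,0,0,-5,0,0,0.2,0,0,0,-5,0,0,0.2,0,0,0,-5,0,0,0.2,0,0,0,-5,0,0,0.2,0,0,0,-5,0,0,0.2,0,0,0,-5,0,0,0.2,0,0,0,5,0,0,0.2,0,0,0,5,0,0,0.2,0]

```text
time_s: 18.98
tool_pos: [0.5726, 0.036, 0.0672]
tcp_rot: [-180.0, 0.1, -165.5]
ft_force: [-1.6, 1.4, 12.0]
grip_width: 0.268
```

arm_command:
  deltas: [0,0,5,0,0,0.2,0,0,0,5,0,0,0.2,0,0,0,5,0,0,0.2,0,0,0,5,0,0,0.2,0,0,0,5,0,0,0.2,0,0,0,5,0,0,0.2,0,0,0,-5,0,0,0.2,0,0,0,-5,0,0,0.2,0,0,0,-5,0,0,0.1,0,0,0,-5,0,0,0.1,0]

```text
time_s: 19.82
tool_pos: [0.5724, 0.0359, 0.0654]
tcp_rot: [-180.0, 0.1, -175.2]
ft_force: [-1.1, 0.5, 13.2]
grip_width: 0.272
```

arm_command:
  deltas: [0,0,-5,0,0,0.2,0,0,0,-5,0,0,0.2,0,0,0,-5,0,0,0.2,0,0,0,-5,0,0,0.2,0,0,0,5,0,0,0.1,0,0,0,5,0,0,0.1,0,0,0,5,0,0,0.1,0,0,0,5,0,0,0.1,0,0,0,5,0,0,0.1,0,0,0,5,0,0,0.1,0]

```text
time_s: 20.65
tool_pos: [0.5727, 0.0359, 0.0645]
tcp_rot: [-180.0, 0.1, 174.4]
ft_force: [-3.1, -0.4, 20.2]
grip_width: 0.275
```

```bash
python3 wcap.py w13; python3 - <<'E'
from h import *
s=r.read_state(); print(s['grip_width'],s['ft_force'],s['ft_torque'])
z=np.load('w13.npz'); im=z['img'][150:330,200:370]; im=np.clip((im/255.)**.5*255,0,255).astype(np.uint8); save(im,'w13d.png',None,3.3)
d=r.capture('scene'); im=np.clip((d['img'][190:260,240:320]/255.)**.7*255,0,255).astype(np.uint8); save(im,'s13.png',None,8)
E
```

```text
20.65 [0.5727 0.0359 0.0645] [-1.7998e+02  1.1000e-01  1.7438e+02] [-3.1  -0.43 20.18]
0.27262248769233516 [-4.0661214  -0.12183388 20.95939588] [0.06431809 0.97516004 0.12060287]
```

View pics/s13.png

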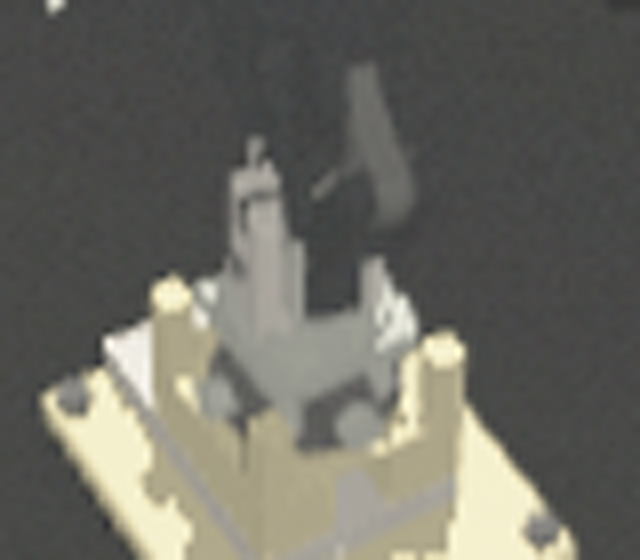

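View pics/w13d.png

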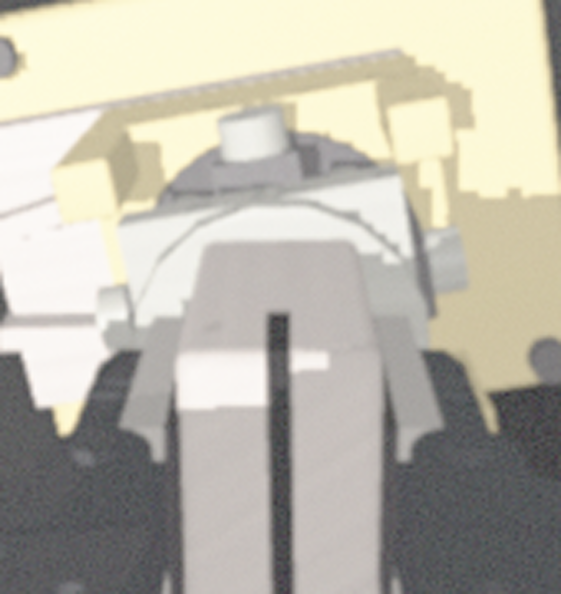

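arm_command:
  deltas: [0,0,5,0,0,0,0,0,0,5,0,0,0,0,0,0,-5,0,0,0,0,0,0,-5,0,0,0,0,0,0,-5,0,0,0,0,0,0,-5,0,0,0,0,0,0,-5,0,0,0,0,0,0,-5,0,0,0,0,0,0,-5,0,0,0,0,0,0,-5,0,0,0,0]

```text
time_s: 21.58
tool_pos: [0.5727, 0.0361, 0.0645]
tcp_rot: [-180.0, 0.1, -155.2]
ft_force: [-3.3, 2.3, 19.9]
grip_width: 0.274
```

arm_command:
  deltas: [0,0,5,0,0,0.1,0,0,0,5,0,0,0.1,0,0,0,5,0,0,0,0,0,0,5,0,0,0,0,0,0,5,0,0,0,0,0,0,5,0,0,0,0,0,0,-5,0,0,0,0,0,0,-5,0,0,0,0,0,0,0,0,0,0,0,0,0,0,0,0,0,0]

```text
time_s: 22.42
tool_pos: [0.5728, 0.036, 0.0644]
tcp_rot: [-180.0, 0.1, -175.4]
ft_force: [-2.8, 0.8, 20.1]
grip_width: 0.272
```

```bash
python3 - <<'E'
from h import *
s=r.read_state(); print(s['grip_width'],s['ft_force'],s['ft_torque'],s['tool_pos'],s['tcp_rot'])
d=r.capture('scene'); im=np.clip((d['img'][200:260,245:315]/255.)**.7*255,0,255).astype(np.uint8); save(im,'s14.png',None,10)
E
```

```text
0.27195241674526294 [-2.79201285  0.84870256 20.12921124] [0.16527928 0.90508178 0.16693422] [0.57277884 0.03596901 0.06439351] [-1.79977316e+02  1.20755510e-01 -1.75353764e+02]
```

View pics/s14.png

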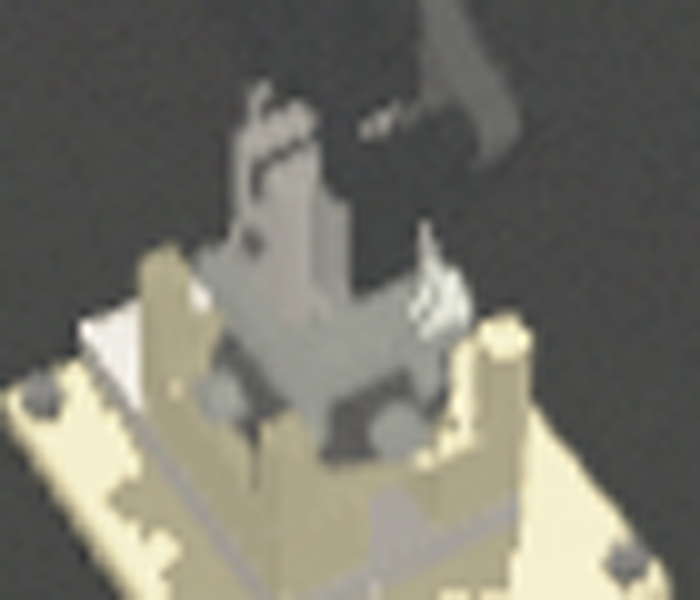

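arm_command:
  deltas: [0,0,5,0.2,0,0.1,0,0,0,5,0,0,0.1,0,0,0,5,0,0,0.1,0,0,0,5,0,0,0.1,0,0,0,-5,0,0,0,0,0,0,-5,0,0,0,0,0,0,-5,0,0,0,0,0,0,-5,0,0,0,0,0,0,-5,0,0,0,0,0,0,-5,0,0,0,0]

```text
time_s: 23.3
tool_pos: [0.5728, 0.036, 0.0642]
tcp_rot: [-180.0, 0.1, -165.2]
ft_force: [-2.7, 1.5, 23.7]
grip_width: 0.276
```

arm_command:
  deltas: [0,0,5,0,0,0,0,0,0,5,0,0,0,0,0,0,0,0,0,-0.4,0,0,0,0,0,0,-0.4,0,0,0,0,0,0,-0.4,0,0,0,0,0,0,-0.4,0,0,0,0,0,0,-0.2,0,0,0,0,0,0,-0.2,0,0,0,0,0,0,0,0,0,0,0,0,0,0,0]

```text
time_s: 24.13
tool_pos: [0.5726, 0.0359, 0.0652]
tcp_rot: [-180.0, 0.1, -175.4]
ft_force: [3.0, -0.1, 8.6]
grip_width: 0.275
```

arm_command:
  deltas: [0,0,0,0,0,0,0.3,0,0,0,0,0,0,0.35,0,0,0,0,0,0,0.45,0,0,0,0,0,0,0.6,0,0,0,0,0,0,0.6,0,0,0,0,0,0,0.6,0,0,0,0,0,-4,0.6,0,0,0,0,0,-8,0.6,0,0,0,0,0,-12,0.6,0,0,0,0,0,-15,0.6]

```text
time_s: 24.97
tool_pos: [0.5715, 0.036, 0.1043]
tcp_rot: [180.0, -0.0, -175.4]
ft_force: [0.3, -0.3, -0.3]
grip_width: 0.603
```

```bash
python3 wcap.py w15; python3 - <<'E'
from h import *
s=r.read_state(); print(s['grip_width'],s['ft_force'],s['tool_pos'],s['tcp_rot'])
d=r.capture('scene'); im=np.clip((d['img'][200:260,245:315]/255.)**.7*255,0,255).astype(np.uint8); save(im,'s15.png',None,10)
z=np.load('w15.npz'); im=z['img'][130:330,180:390]; save(im,'w15d.png',None,3)
E
```

```text
24.9667 [0.5715 0.036  0.1043] [ 1.7999e+02 -5.0000e-02 -1.7540e+02] [ 0.32 -0.31 -0.34]
0.598721666611136 [ 0.39501443 -0.6326331   4.43037958] [0.57295863 0.03593515 0.10748313] [-179.97041887    0.18131652 -175.39634448]
```

View pics/s15.png

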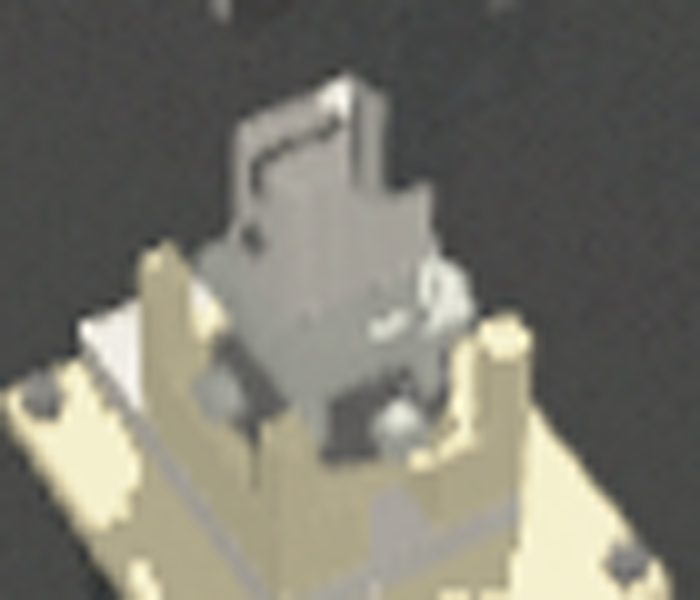

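View pics/w15d.png

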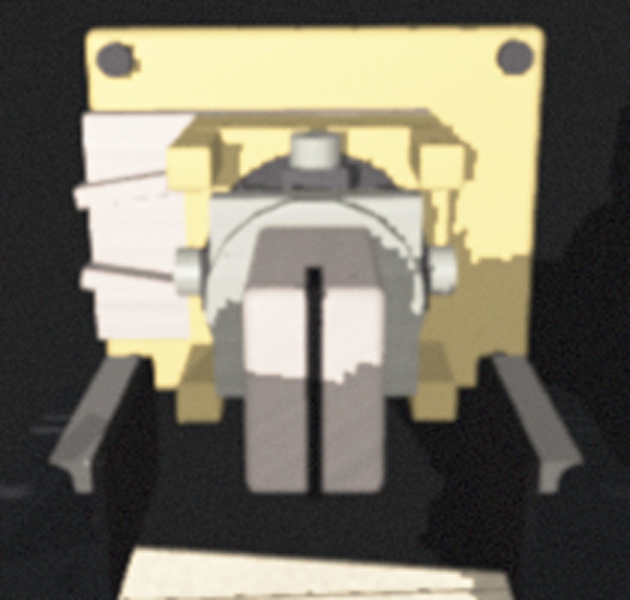

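```bash
python3 - <<'E'
from plan import *
# distance, command state
o,p,y=rows((.573,.036,.157),184.6,(.5364,-.369,.135),83,18); show([[0,0,0,0,0,-25],[0,0,0,0,0,-25]]+o,.6); print(p,y)
E
```

```text
0,0,0,0,0,-25,0.6,0,0,0,0,0,-25,0.6,0,0,5.6,3.8,-22.3,1.2,0.6,0,0,5.6,1.7,-22.5,1.2,0.6,0,0,5.6,-0.6,-22.6,1.3,0.6,0,0,5.6,-2.8,-22.4,1.2,0.6,0,0,5.6,-4.9,-22.1,1.2,0.6,0,0,5.6,-7.1,-21.4,1.2,0.6,0,0,5.6,-9.1,-20.7,1.3,0.6,0,0,5.6,-11.1,-19.7,1.2,0.6

0,0,5.6,-13,-18.5,1.2,0.6,0,0,5.6,-14.7,-17.1,1.2,0.6,0,0,5.6,-16.3,-15.6,1.2,0.6,0,0,5.6,-17.8,-14,1.3,0.6,0,0,5.6,-19,-12.2,1.2,0.6,0,0,5.6,-20.1,-10.2,1.2,0.6,0,0,5.6,-21.1,-8.2,1.2,0.6,0,0,5.6,-21.7,-6.2,1.3,0.6,0,0,5.6,-22.2,-4,1.2,0.6,0,0,5.6,-22.6,-1.7,1.2,0.6

[ 0.53644821 -0.3690443   0.135     ] 83.8000000000001
```

arm_command:
  deltas: [0,0,0,0,0,-25,0.6,0,0,0,0,0,-25,0.6,0,0,5.6,3.8,-22.3,1.2,0.6,0,0,5.6,1.7,-22.5,1.2,0.6,0,0,5.6,-0.6,-22.6,1.3,0.6,0,0,5.6,-2.8,-22.4,1.2,0.6,0,0,5.6,-4.9,-22.1,1.2,0.6,0,0,5.6,-7.1,-21.4,1.2,0.6,0,0,5.6,-9.1,-20.7,1.3,0.6,0,0,5.6,-11.1,-19.7,1.2,0.6]

```text
time_s: 25.9
tool_pos: [0.5553, -0.1451, 0.1438]
tcp_rot: [-180.0, -0.0, 139.5]
ft_force: [0.9, -0.0, -0.5]
grip_width: 0.602
```

arm_command:
  deltas: [0,0,5.6,-13,-18.5,1.2,0.6,0,0,5.6,-14.7,-17.1,1.2,0.6,0,0,5.6,-16.3,-15.6,1.2,0.6,0,0,5.6,-17.8,-14,1.3,0.6,0,0,5.6,-19,-12.2,1.2,0.6,0,0,5.6,-20.1,-10.2,1.2,0.6,0,0,5.6,-21.1,-8.2,1.2,0.6,0,0,5.6,-21.7,-6.2,1.3,0.6,0,0,5.6,-22.2,-4,1.2,0.6,0,0,5.6,-22.6,-1.7,1.2,0.6]

```text
time_s: 26.73
tool_pos: [0.535, -0.3701, 0.1315]
tcp_rot: [-180.0, -0.0, 83.5]
ft_force: [0.4, -0.1, 0.7]
grip_width: 0.6
```

```bash
python3 wcap.py w16; python3 - <<'E'
from h import *
d=r.capture('scene'); im=np.clip((d['img'][195:265,240:320]/255.)**.7*255,0,255).astype(np.uint8); save(im,'s16.png',None,9)
E
```

```text
26.7333 [ 0.535  -0.3701  0.1315] [-179.99   -0.     83.52] [ 0.4  -0.12  0.73]
```

View pics/w16.png

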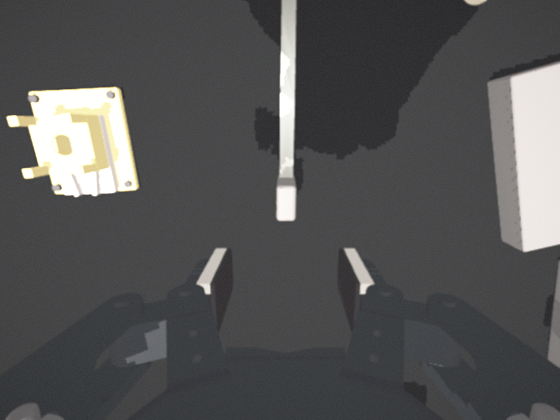

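View pics/s16.png

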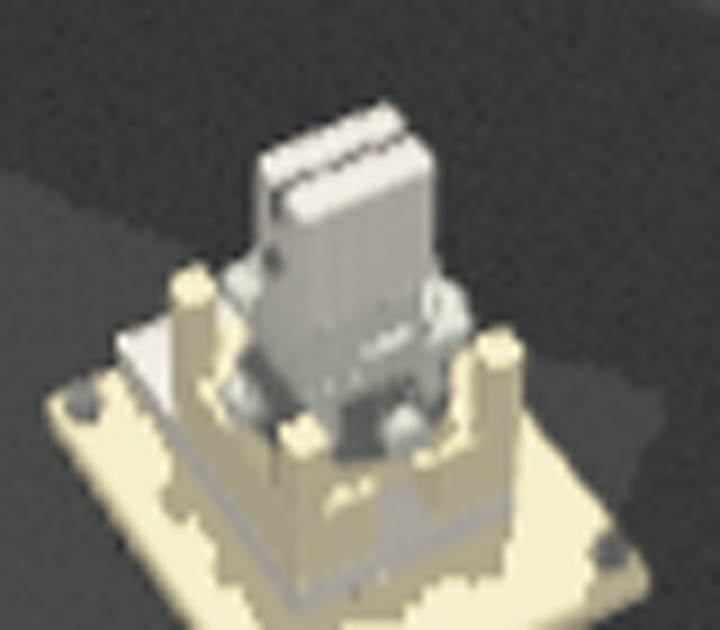

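```bash
python3 - <<'E'
from h import *
z=np.load('w16.npz'); im=np.clip((z['img'][110:230,250:325]/255.)**.7*255,0,255).astype(np.uint8); save(im,'w16c.png',None,6)
E
```

```text
(no output)
```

View pics/w16c.png

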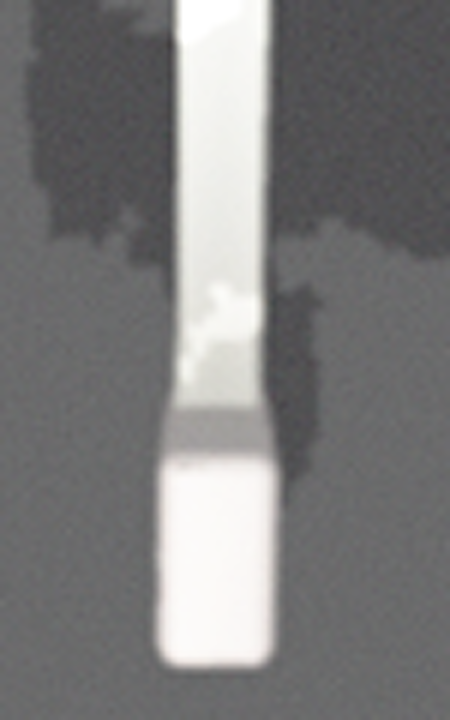

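```bash
python3 - <<'E'
from h import *
z=np.load('w16.npz'); A=npz_args('w16.npz')
from scipy.spatial.transform import Rotation as Ro
Rt=Ro.from_euler('xyz',z['rot'],degrees=True).as_matrix()
C=lambda c: crp(c,(250,110),6)
Q=np.array([toz(C(c),.064,*A) for c in [(158,456),(279,456),(275,666),(157,666)]]); T=(Rt.T@(Q-z['pos']).T).T*1000
print(Q.round(4),Q.mean(0),T.round(1),T.mean(0))
# blade edges
E=[toz(C(c),.024,*A) for c in [(221,400),(222,10)]]; v=E[1]-E[0]; print('blade dir',np.degrees(np.arctan2(v[1],v[0])))
E
python3 - <<'E'
import sys; sys.path.insert(0,'.')
from h import *
z=np.load('w16.npz'); A=npz_args('w16.npz')
print([ (toz(c,h,*A)).round(4) for c,h in [((288,30),.01),((288.5,2),.008)]])
E
```

```text
[[ 0.5304 -0.3506  0.064 ]
 [ 0.5464 -0.3524  0.064 ]
 [ 0.5428 -0.3814  0.064 ]
 [ 0.5268 -0.3795  0.064 ]] [ 0.53660365 -0.36598114  0.064     ] [[ 18.9  -6.8  67.5]
 [ 18.9   9.3  67.5]
 [-10.3   9.   67.5]
 [-10.3  -7.1  67.5]] [ 4.27725325  1.09726898 67.52914193]
blade dir 83.44158075562184
[array([ 0.5542, -0.2284,  0.01  ]), array([ 0.557 , -0.2073,  0.008 ])]
```

arm_command:
  deltas: [0,0,0,2.2,0.6,10,0.6,0,0,0,2.1,0.5,15,0.6,0,0,0,0,0,15,0.6,0,0,0,0,0,15,0.6,0,0,0,0,0,15,0.6,0,0,0,0,0,15,0.6,0,0,0,0,0,14,0.6,0,0,0,0,0,10,0.6,0,0,0,0,0,6,0.6,0,0,0,0,0,0,0.6]

```text
time_s: 27.67
tool_pos: [0.5365, -0.3642, 0.0157]
tcp_rot: [-179.9, -0.1, 83.8]
ft_force: [-0.1, 0.3, -0.1]
grip_width: 0.596
```

```bash
python3 wcap.py w17
```

```text
27.6667 [ 0.5365 -0.3642  0.0157] [-1.7992e+02 -6.0000e-02  8.3840e+01] [-0.1   0.34 -0.12]
```

View pics/w17.png

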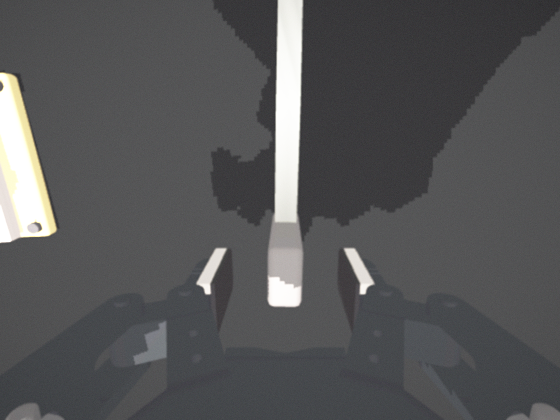

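arm_command:
  deltas: [0,0,0,0,0,5,0.6,0,0,0,0,0,6,0.6,0,0,0,0,0,6,0.6,0,0,0,0,0,5,0.5,0,0,0,0,0,0,0.3,0,0,0,0,0,0,0.2,0,0,0,0,0,0,0,0,0,0,0,0,0,0,0,0,0,0,0,0,0,0,0,0,0,0,0,0]
  grip_force: 80

```text
time_s: 28.55
tool_pos: [0.5369, -0.3649, -0.0052]
tcp_rot: [180.0, 0.0, 83.8]
ft_force: [-0.1, -0.1, -1.8]
grip_width: 0.176
```

```bash
python3 wcap.py w18; python3 -c "
from h import *
print(r.read_state()['grip_width'])"
```

```text
28.55 [ 0.5369 -0.3649 -0.0052] [180.    0.   83.8] [-0.12 -0.15 -1.78]
0.17654205614563875
```

View pics/w18.png

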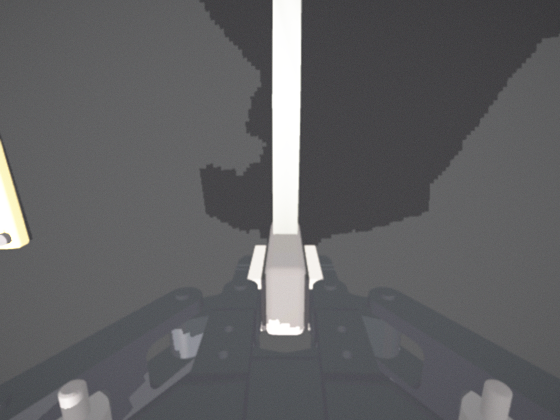

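```bash
python3 - <<'E'
from plan import *
o,p,y=rows((.5369,-.3649,.025),83.8,(.5935,-.2273,.055),94.6,12); show([[0,0,0,0,0,-10],[0,0,0,0,0,-20]]+o,0); print(p,y)
E
```

```text
0,0,0,0,0,-10,0,0,0,0,0,0,-20,0,0,0,-0.9,11.9,3.5,-2.5,0,0,0,-0.9,11.9,3.6,-2.5,0,0,0,-0.9,11.8,3.8,-2.5,0,0,0,-0.9,11.7,4,-2.5,0,0,0,-0.9,11.7,4.2,-2.5,0,0,0,-0.9,11.6,4.4,-2.5,0,0,0,-0.9,11.5,4.5,-2.5,0,0,0,-0.9,11.5,4.8,-2.5,0

0,0,-0.9,11.3,4.9,-2.5,0,0,0,-0.9,11.3,5.1,-2.5,0,0,0,-0.9,11.3,5.3,-2.5,0,0,0,-0.9,11.1,5.4,-2.5,0

[ 0.59349678 -0.22729971  0.055     ] 94.60000000000007
```

arm_command:
  deltas: [0,0,0,0,0,-10,0,0,0,0,0,0,-20,0,0,0,-0.9,11.9,3.5,-2.5,0,0,0,-0.9,11.9,3.6,-2.5,0,0,0,-0.9,11.8,3.8,-2.5,0,0,0,-0.9,11.7,4,-2.5,0,0,0,-0.9,11.7,4.2,-2.5,0,0,0,-0.9,11.6,4.4,-2.5,0,0,0,-0.9,11.5,4.5,-2.5,0,0,0,-0.9,11.5,4.8,-2.5,0]

```text
time_s: 29.43
tool_pos: [0.5751, -0.2717, 0.0448]
tcp_rot: [-180.0, -0.0, 91.1]
ft_force: [-0.4, 0.3, -2.0]
grip_width: 0.177
```

arm_command:
  deltas: [0,0,-0.9,11.3,4.9,-2.5,0,0,0,-0.9,11.3,5.1,-2.5,0,0,0,-0.9,11.3,5.3,-2.5,0,0,0,-0.9,11.1,5.4,-2.5,0,0,0,0,0,0,0,0,0,0,0,0,0,0,0,0,0,0,0,0,0,0,0,0,0,0,0,0,0,0,0,0,0,0,0,0,0,0,0,0,0,0,0]

```text
time_s: 30.27
tool_pos: [0.5933, -0.2277, 0.0546]
tcp_rot: [-180.0, -0.0, 94.6]
ft_force: [-0.0, -0.1, -2.3]
grip_width: 0.177
```

```bash
python3 wcap.py w19; python3 - <<'E'
from h import *
print(r.read_state()['grip_width'])
d=r.capture('scene'); save(d['img'],'s19.png',(180,130,320,270),5)
d=r.capture('top'); save(d['img'],'t19.png',(230,140,420,240),4)
E
```

```text
30.2667 [ 0.5933 -0.2277  0.0546] [-179.99   -0.     94.56] [-0.   -0.09 -2.29]
0.1769421557723519
```

View pics/w19.png

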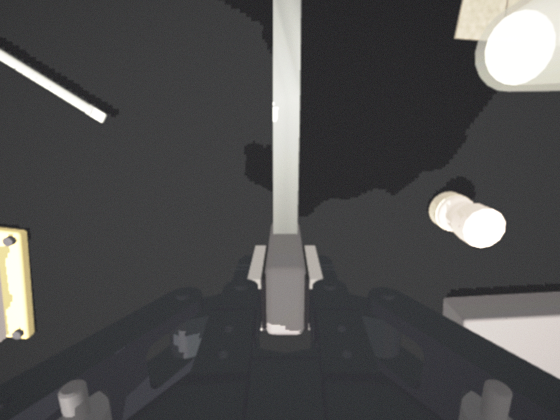

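View pics/s19.png

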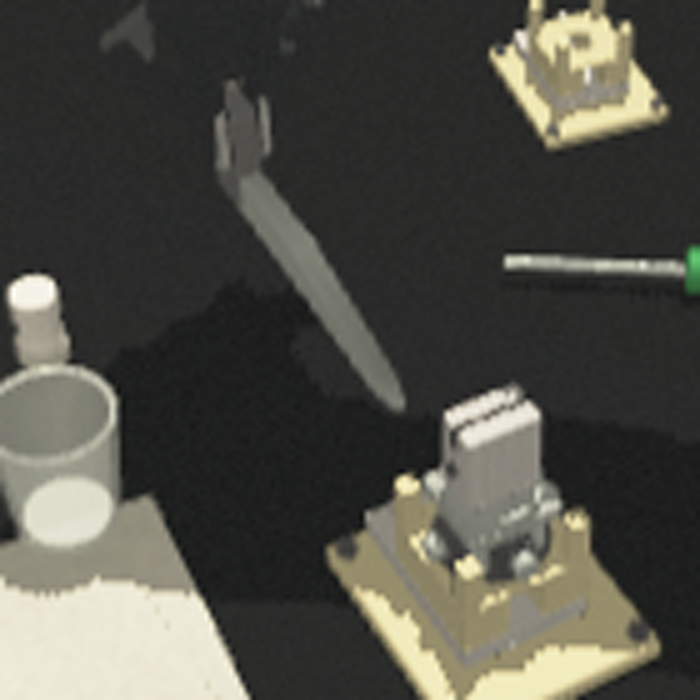

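View pics/t19.png

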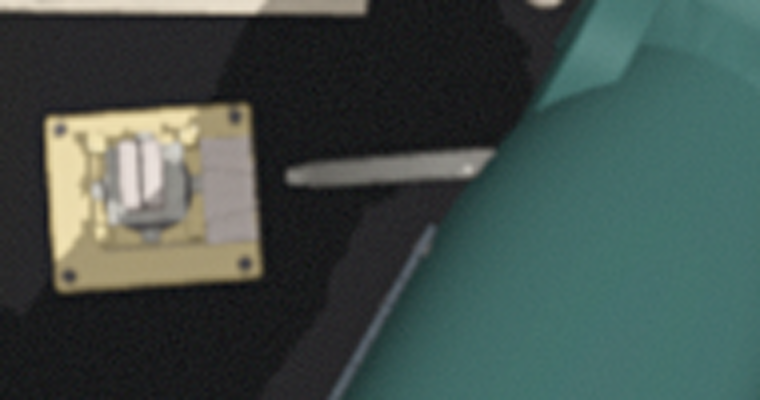

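```bash
python3 - <<'E'
from h import *
d,*T=cam('top'); d2,*S=cam('scene')
save(d['img'],'t20.png',(280,165,360,200),9)
a=np.radians(94.62); u=np.array([np.cos(a),np.sin(a)]); n=np.array([-u[1],u[0]]) # n = left of u
b=np.array([.572,.0355])
def rel(P): v=np.array(P[:2])-b; return (v@u*1000).round(1),(v@n*1000).round(1)
tip=toz((230+288/4-.4,140+176/4-.4),.062,*T); print('tip top',tip,rel(tip))
ts=toz((180+400/5-.4,130+408/5-.4),.060,*S); print('tip scene',ts,rel(ts))
s=r.read_state(); print('tcp',rel(s['tool_pos']))
# rail positions in top
for c in [(204,170),(256,172),(206,213),(258,214)]:
    P=toz((230+c[0]/4-.4,140+c[1]/4-.4),.033,*T); print('rail?',rel(P))
# wrist w4 rails
A=npz_args('w4.npz')
for c in [(25,238),(133,238),(30,325),(138,332)]: print('w4 rail',rel(toz(crp(c,(220,70),4),.033,*A)))
for c in [(62,104),(468,102),(76,444),(457,441)]: print('w4 bolts',rel(toz(crp(c,(220,70),4),.014,*A)))
E
```

```text
tip top [ 0.58082504 -0.05209508  0.062     ] (np.float64(-88.0), np.float64(-1.7))
tip scene [ 0.57854332 -0.05108057  0.06      ] (np.float64(-86.8), np.float64(0.5))
tcp (np.float64(-263.8), np.float64(-0.2))
rail? (np.float64(-36.2), np.float64(-12.7))
rail? (np.float64(-68.7), np.float64(-9.2))
rail? (np.float64(-35.7), np.float64(14.5))
rail? (np.float64(-68.1), np.float64(17.3))
w4 rail (np.float64(-64.1), np.float64(10.9))
w4 rail (np.float64(-35.3), np.float64(10.9))
w4 rail (np.float64(-63.9), np.float64(-12.0))
w4 rail (np.float64(-34.6), np.float64(-13.9))
w4 bolts (np.float64(-55.6), np.float64(46.1))
w4 bolts (np.float64(55.7), np.float64(46.6))
w4 bolts (np.float64(-55.5), np.float64(-48.2))
w4 bolts (np.float64(56.7), np.float64(-47.3))
```

View pics/t20.png

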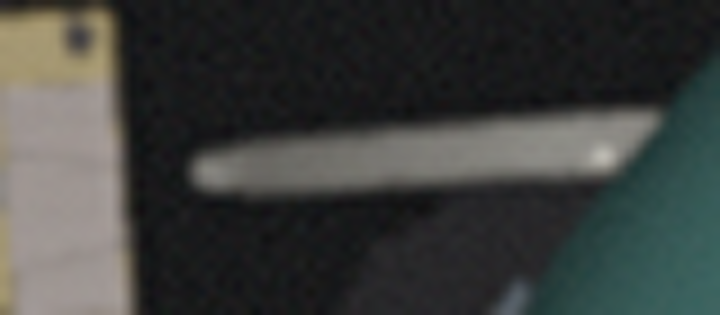

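arm_command:
  deltas: [0,0,0,0,0.4,5.6,0,0,0,0,0,0,6,0,0,0,0,0,0,6,0,0,0,0,0,0,6,0,0,0,0,0,0,5,0,0,0,0,5,0,0,0,0,0,0,8,0,0,0,0,0,0,8,0,0,0,0,0,0,8,0,0,0,0,0,0,6,0,0,0]

```text
time_s: 31.35
tool_pos: [0.5911, -0.1911, 0.0264]
tcp_rot: [180.0, 0.0, 94.6]
ft_force: [-0.6, 0.8, -2.5]
grip_width: 0.179
```

arm_command:
  deltas: [0,0,0,0,0,0.5,0,0,0,0,0,0,0.5,0,0,0,0,0,0,0.5,0,0,0,0,0,0,0.5,0,0,0,0,0,0,0.5,0,0,0,0,0,0,0.5,0,0,0,0,0,0,0,0,0,0,0,0,0,0,0,0,0,0,0,0,0,0,0,0,0,0,0,0,0]

```text
time_s: 32.18
tool_pos: [0.5911, -0.1924, 0.0231]
tcp_rot: [180.0, 0.0, 94.6]
ft_force: [1.2, 0.7, -2.4]
grip_width: 0.176
```

```bash
python3 - <<'E'
from h import *
s=r.read_state(); print(s['ft_force'],s['ft_torque'],s['tool_pos'])
d=r.capture('scene'); save(d['img'],'s21.png',(210,160,320,270),6)
d=r.capture('top'); save(d['img'],'t21.png',(235,150,345,225),7)
E
```

```text
[ 1.20351948  0.66564515 -2.42280164] [-0.11055028  0.00589518  0.03018094] [ 0.59108753 -0.19240157  0.02312309]
```

View pics/s21.png

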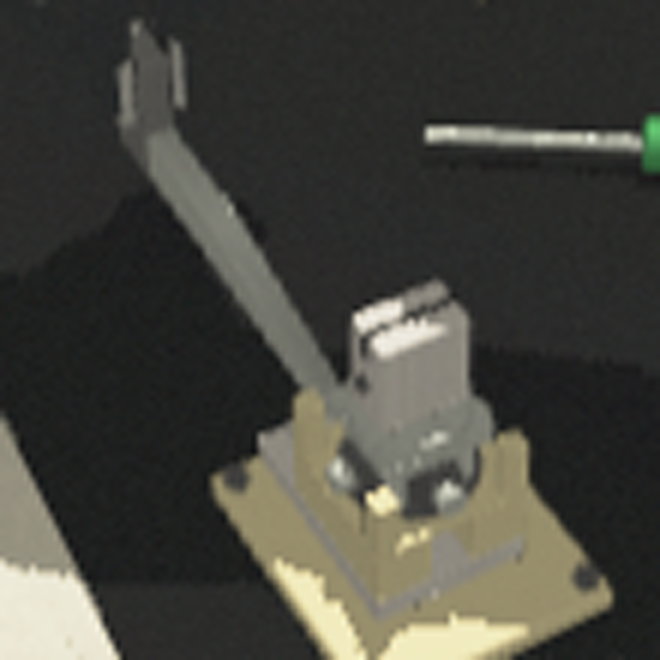

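View pics/t21.png

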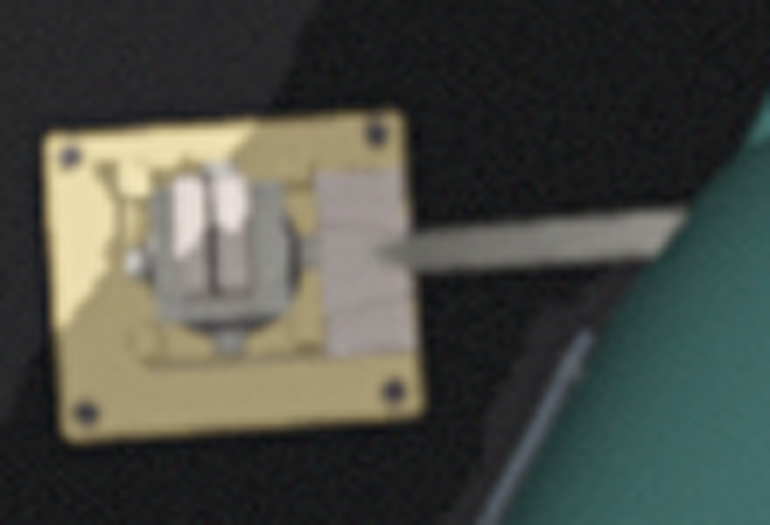

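arm_command:
  deltas: [0,0,0,0,-0.5,0.5,0,0,0,0,0,-0.5,0.5,0,0,0,0,0,0,0.5,0,0,0,0,0,0,0.5,0,0,0,0,0,0,0.5,0,0,0,0,0,0,0.5,0,0,0,0,0,0,0.5,0,0,0,0,0,0,0.5,0,0,0,0,0,0,0.2,0,0,0,0,0,0,0,0]

```text
time_s: 33.12
tool_pos: [0.59, -0.1924, 0.0188]
tcp_rot: [-180.0, -0.0, 94.6]
ft_force: [0.9, -0.3, -2.5]
grip_width: 0.175
```

arm_command:
  deltas: [0,0,0,0,0,0.3,0,0,0,0,0,0,0.3,0,0,0,0,0,0,0.3,0,0,0,0,0,0,0.3,0,0,0,0,0,0,0.3,0,0,0,0,0,0,0.3,0,0,0,0,0,0,0,0,0,0,0,0,0,0,0,0,0,0,0,0,0,0,0,0,0,0,0,0,0]

```text
time_s: 33.95
tool_pos: [0.5902, -0.1925, 0.0172]
tcp_rot: [180.0, 0.0, 94.6]
ft_force: [0.9, -1.3, 2.9]
grip_width: 0.179
```

```bash
python3 - <<'E'
from h import *
s=r.read_state(); print(s['ft_force'],s['ft_torque'],s['tool_pos'],s['tcp_rot'])
d=r.capture('scene'); im=np.clip((d['img'][160:270,210:320]/255.)**.6*255,0,255).astype(np.uint8); save(im,'s22.png',None,6)
E
```

```text
[ 0.93233587 -1.3146121   2.87815658] [ 0.60590192 -0.03582281 -0.07146975] [ 0.59021931 -0.19248354  0.0172053 ] [1.79981673e+02 4.69175845e-03 9.45970617e+01]
```

View pics/s22.png

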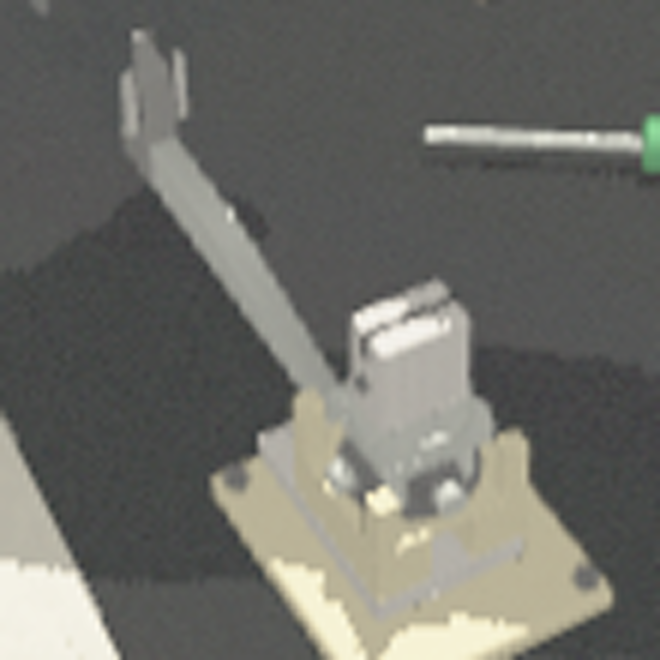

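arm_command:
  deltas: [0,0,0,3,0,-0.4,0,0,0,0,5,0,0,0,0,0,0,5,0,0,0,0,0,0,5,0,0,0,0,0,0,5,0,0,0,0,0,0,5,0,0,0,0,0,0,5,0,0,0,0,0,0,5,0,0,0,0,0,0,5,0,0,0,0,0,0,2,0,0,0]

```text
time_s: 34.83
tool_pos: [0.5864, -0.1468, 0.0176]
tcp_rot: [180.0, -0.0, 94.6]
ft_force: [0.1, -1.5, 3.4]
grip_width: 0.177
```

arm_command:
  deltas: [0,0,0,4,0,0,0,0,0,0,4,0,0,0,0,0,0,4,0,0,0,0,0,0,4,0,0,0,0,0,0,4,0,0,0,0,0,0,4,0,0,0,0,0,0,3,0,0,0,0,0,0,3,0,0,0,0,0,0,2,0,0,0,0,0,0,0,0,0,0]

```text
time_s: 35.67
tool_pos: [0.5842, -0.1153, 0.0178]
tcp_rot: [180.0, 0.0, 94.6]
ft_force: [1.4, 0.2, 6.6]
grip_width: 0.175
```

```bash
python3 - <<'E'
from h import *
s=r.read_state(); print(s['ft_force'],s['ft_torque'],s['tool_pos'],s['tcp_rot'])
a=np.radians(94.62); u=np.array([np.cos(a),np.sin(a)]); print('tip u',((s['tool_pos'][:2]-[.572,.0355])@u)*1000+179)
d=r.capture('scene'); im=np.clip((d['img'][160:270,210:320]/255.)**.6*255,0,255).astype(np.uint8); save(im,'s23.png',None,6)
E
```

```text
[1.43732936 0.23133827 6.60334586] [ 0.89966281 -0.06576383 -0.03154483] [ 0.58419131 -0.1152684   0.01781481] [1.79956004e+02 7.40707182e-04 9.46107648e+01]
tip u 27.739499638630775
```

View pics/s23.png

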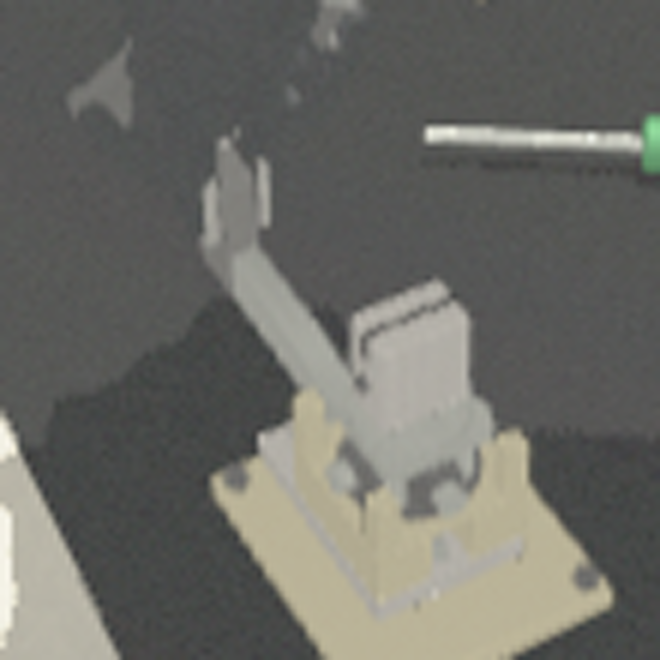

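arm_command:
  deltas: [0,0,0,2,0,-0.3,0,0,0,0,2,0,0,0,0,0,0,2,0,0,0,0,0,0,2,0,0,0,0,0,0,2,0,0,0,0,0,0,2,0,0,0,0,0,0,2,0,0,0,0,0,0,2,0,0,0,0,0,0,2,0,0,0,0,0,0,2,0,0,0]

```text
time_s: 36.55
tool_pos: [0.5834, -0.0977, 0.0186]
tcp_rot: [179.9, 0.2, 94.5]
ft_force: [0.7, -12.8, 8.9]
grip_width: 0.176
```

arm_command:
  deltas: [0,0,0,2,0,0,0,0,0,0,2,0,0,0,0,0,0,2,0,0,0,0,0,0,2,0,0,0,0,0,0,2,0,0,0,0,0,0,2,0,0,0,0,0,0,2,0,0,0,0,0,0,2,0,0,0,0,0,0,2,0,0,0,0,0,0,2,0,0,0]
  grip_force: 90

```text
time_s: 37.38
tool_pos: [0.582, -0.0781, 0.0187]
tcp_rot: [179.9, 0.3, 94.5]
ft_force: [1.6, -16.4, 7.5]
grip_width: 0.18
```

```bash
python3 - <<'E'
from h import *
s=r.read_state(); print(s['ft_force'],s['ft_torque'],s['tool_pos'],s['tcp_rot'])
a=np.radians(94.62); u=np.array([np.cos(a),np.sin(a)]); print('tip u',((s['tool_pos'][:2]-[.572,.0355])@u)*1000+179)
d=r.capture('scene'); im=np.clip((d['img'][160:270,210:320]/255.)**.6*255,0,255).astype(np.uint8); save(im,'s24.png',None,6)
E
```

```text
[  1.6162533  -16.35091942   7.54767512] [-2.50694466 -0.20289774  0.01966503] [ 0.58199141 -0.07814821  0.01866941] [179.88787121   0.28598431  94.51595062]
tip u 64.91627211307943
```

View pics/s24.png

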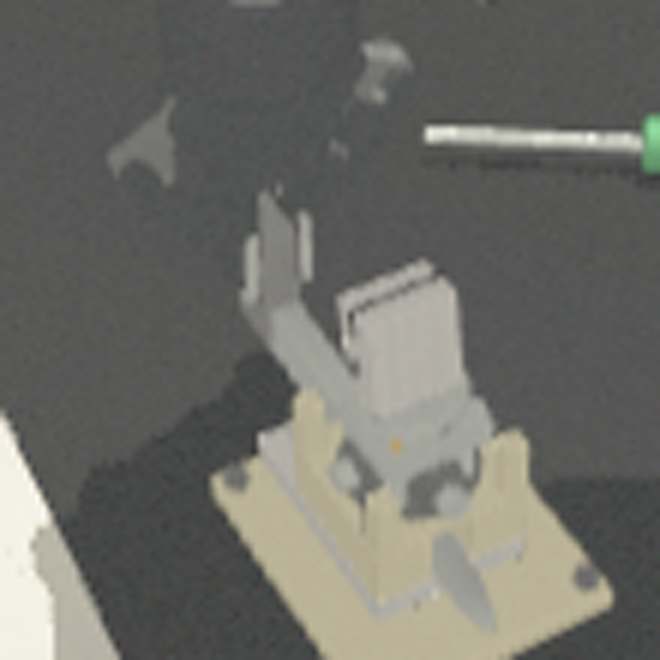

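arm_command:
  deltas: [0,0,0,2,0,0,0,0,0,0,2,0,0,0,0,0,0,2,0,0,0,0,0,0,2,0,0,0,0,0,0,2,0,0,0,0,0,0,2,0,0,0,0,0,0,2,0,0,0,0,0,0,2,0,0,0,0,0,0,1,0,0,0,0,0,0,0,0,0,0]

```text
time_s: 38.27
tool_pos: [0.5802, -0.0593, 0.0186]
tcp_rot: [179.9, 0.1, 94.6]
ft_force: [0.0, -3.0, 11.6]
grip_width: 0.179
```

```bash
python3 wcap.py w25; python3 - <<'E'
from h import *
s=r.read_state(); print(s['ft_force'],s['ft_torque'],s['tool_pos'],s['tcp_rot'])
a=np.radians(94.62); u=np.array([np.cos(a),np.sin(a)]); print('tip u',((s['tool_pos'][:2]-[.572,.0355])@u)*1000+179)
d=r.capture('scene'); im=np.clip((d['img'][160:270,210:320]/255.)**.6*255,0,255).astype(np.uint8); save(im,'s25.png',None,6)
E
```

```text
38.2667 [ 0.5802 -0.0593  0.0186] [1.799e+02 1.000e-01 9.459e+01] [ 0.05 -3.   11.65]
[ 0.20228959 -2.84367702 10.44629151] [-0.21375143 -0.10759863 -0.04852157] [ 0.58021474 -0.05933094  0.01854493] [1.79895866e+02 8.71666195e-02 9.45863533e+01]
tip u 83.81550942333983
```

View pics/s25.png

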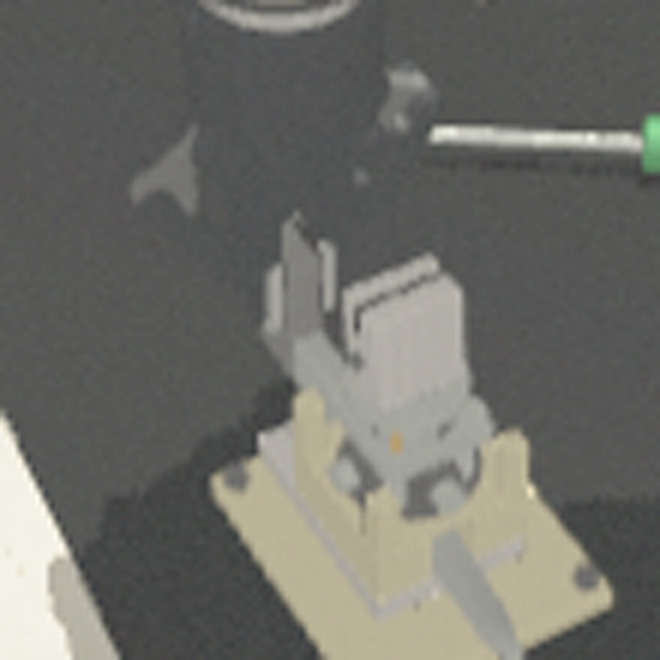

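View pics/w25.png

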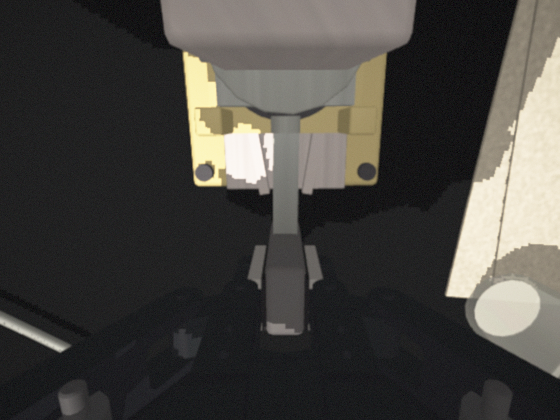

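arm_command:
  deltas: [0,0,0,0,0,-0.4,0,0,0,0,0,0,-0.3,0,0,0,0,0,0,0,0,0,0,0,0,0,0,0.2,0,0,0,0,0,0,0.25,0,0,0,0,0,0,0.3,0,0,0,0,0,0,0.4,0,0,0,0,0,0,0.45,0,0,0,0,0,0,0.45,0,0,0,0,0,0,0.45]

```text
time_s: 39.2
tool_pos: [0.5793, -0.0588, 0.0184]
tcp_rot: [-180.0, -0.0, 94.6]
ft_force: [0.0, -0.4, 0.4]
grip_width: 0.448
```

arm_command:
  deltas: [0,0,0,0,0,-4,0.45,0,0,0,0,0,-8,0.45,0,0,0,0,0,-12,0.45,0,0,0,0,0,-15,0.45,0,0,0,0,0,-15,0.45,0,0,0,0,0,-15,0.45,0,0,0,0,0,-15,0.45,0,0,0,0,0,-15,0.45,0,0,0,0,0,-15,0.45,0,0,0,0,0,-10,0.45]

```text
time_s: 40.03
tool_pos: [0.5797, -0.059, 0.1447]
tcp_rot: [179.9, 0.0, 94.6]
ft_force: [0.5, 0.6, -0.1]
grip_width: 0.453
```

```bash
python3 wcap.py w26; python3 - <<'E'
from h import *
d=r.capture('scene'); im=np.clip((d['img'][170:270,220:320]/255.)**.6*255,0,255).astype(np.uint8); save(im,'s26.png',None,6)
d=r.capture('top'); save(d['img'],'t26.png')
E
```

```text
40.0333 [ 0.5797 -0.059   0.1447] [1.799e+02 4.000e-02 9.460e+01] [ 0.52  0.58 -0.12]
```

View pics/s26.png

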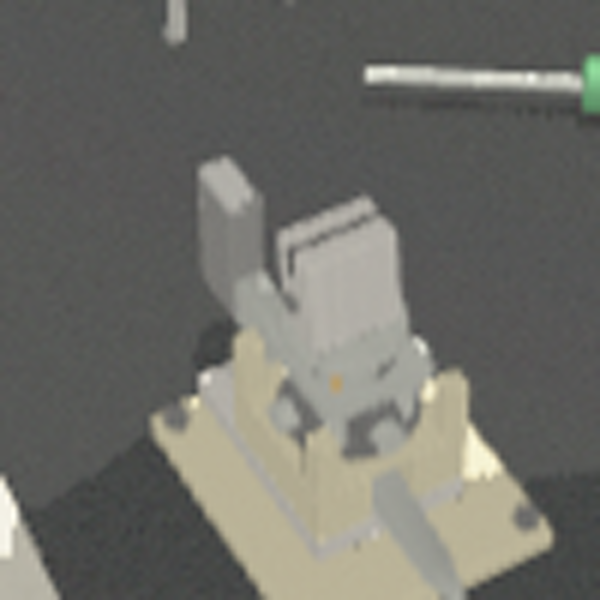

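View pics/w26.png

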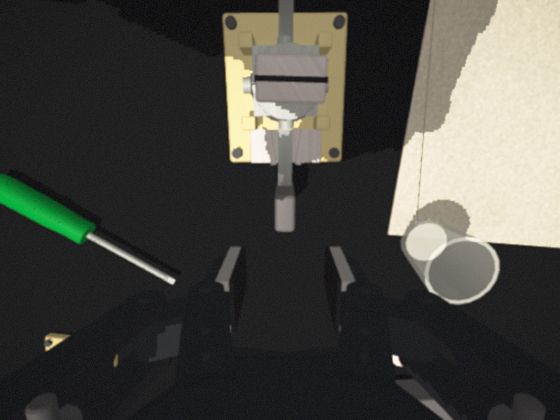

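arm_command:
  deltas: [0,0,0,-6,0,-6,0.45,0,0,0,-12,0,-6,0.45,0,0,0,-18,0,-6,0.45,0,0,0,-18,0,-6,0.45,0,0,0,-18,0,-6,0.45,0,0,0,-18,0,-6,0.45,0,0,0,-18,0,-6,0.45,0,0,0,-18,0,0,0.45,0,0,0,-12,0,0,0.45,0,0,0,-6,0,0,0.45]

```text
time_s: 41.02
tool_pos: [0.5906, -0.2046, 0.184]
tcp_rot: [-180.0, -0.0, 94.5]
ft_force: [-1.1, 0.4, -0.0]
grip_width: 0.449
```

```bash
python3 wcap.py w27; python3 - <<'E'
from h import *
d=r.capture('scene'); im=np.clip((d['img'][185:260,245:315]/255.)**.6*255,0,255).astype(np.uint8); save(im,'s27.png',None,9); save(d['img'],'s27f.png')
d=r.capture('top'); im=d['img'][150:225,230:330]; save(im,'t27.png',None,7.5)
E
```

```text
41.0167 [ 0.5906 -0.2046  0.184 ] [-1.7996e+02 -1.0000e-02  9.4510e+01] [-1.1   0.38 -0.04]
```

View pics/s27.png

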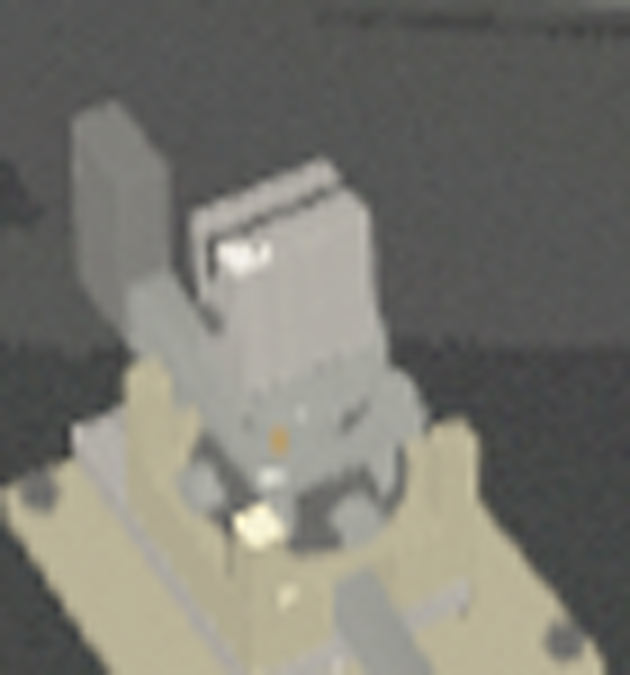

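View pics/t27.png

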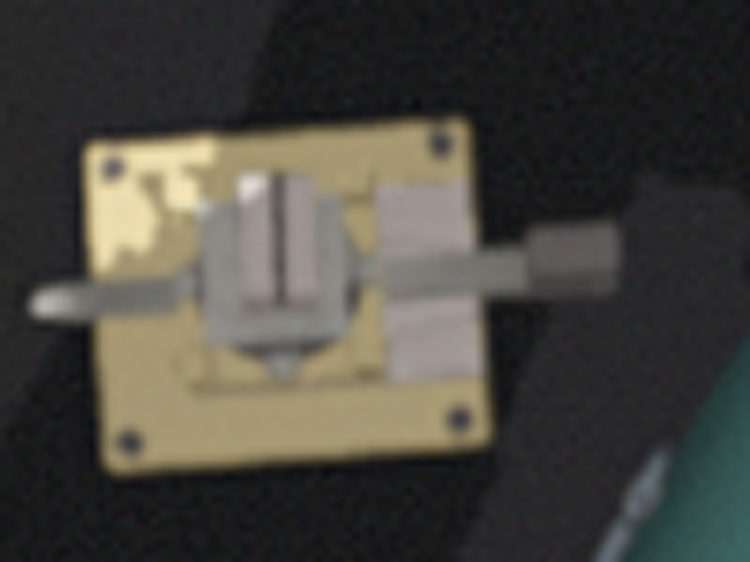

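View pics/s27f.png

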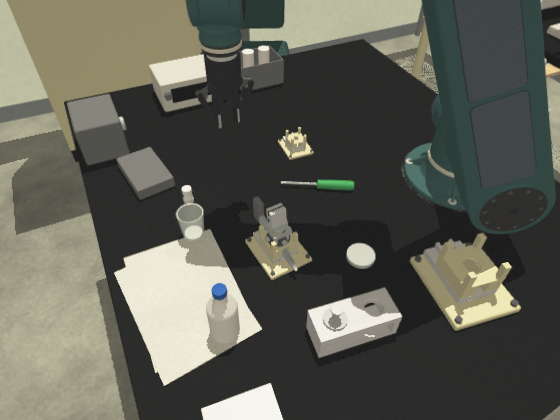

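```bash
python3 - <<'E'
from h import *
d,*T=cam('top'); d2,*S=cam('scene')
def tri(a,b):
    A=[];B=[]
    rows=[]
    o1=-T[2].T@T[3]; d1=T[2].T@ray(a,T[0],T[1]); o2=-S[2].T@S[3]; d2_=S[2].T@ray(b,S[0],S[1])
    M=np.zeros((3,3));v=np.zeros(3)
    for o,d in((o1,d1),(o2,d2_)):
        d=d/np.linalg.norm(d);P=np.eye(3)-np.outer(d,d);M+=P;v+=P@o
    return np.linalg.solve(M,v)
c=lambda p,o,s:(o[0]+(p[0]+.5)/s-.5,o[1]+(p[1]+.5)/s-.5)
print('before',tri(c((141,173),(230,140),4),c((347,158),(240,195),9)))
print('now',tri(c((280,242),(230,150),7.5),c((276,211),(245,185),9)))
s=r.read_state(); print(s['time_s'])
save(d2['img'],'s28.png',(245,185,315,260),9)
# heights along block corners: project upright holder with given lift
E
```

```text
before [0.57151187 0.03378044 0.13545993]
now [0.57417904 0.02791974 0.14374334]
41.2667
```

View pics/s28.png

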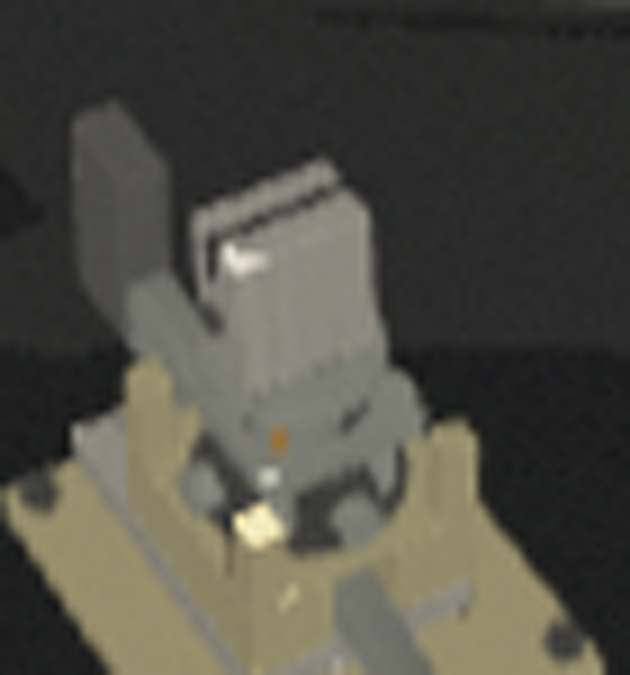

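```bash
python3 -c "
from h import *
print(r.sign_off()); print(r.read_state()['time_s'])"
```

```text
the job is handed in; nothing more can be done
None
the job is handed in; nothing more can be done
```

I seated the holder in the middle-sized socket, let it go, then drove the wedge in from the runway side until the holder popped loose. The wedge is still in the slot with the holder standing on it. I handed the job in shortly after 41.3 s, with the arm well clear; no verdict was reported.

- **Seating:** I twisted it 20° each way, with the push rising from 7 to about 20 N. At the end it moved only 0.2 mm for 3.6 N more, which fits the collar being on the ring. The highest push I read was 23.7 N, about 1.2 mm of sink by the given spring rate. The pin was no longer visible in the pictures, and the block top measured 135.5 mm above the bench.
- **Wedge:** It met the holder's foot about 42 to 45 mm past the axis. I drove it to about 84 mm, and the push fell from 16 N to 3 N as the holder came free.
- **Final check:** After I let go, the block top measured 143.7 mm, a lift of about 8.3 mm. The pin shows again, and nothing moved between the last two pictures. By eye, the other items in the last overall picture are where they were.

**What went wrong or disagreed:**
- **Finger length:** The fingertips are about 38 mm shorter than the stated tool point. My first grasp therefore held only the top edge of the block.
- **Slipped grip:** That grip slipped off as the holder first met the jaws, leaving it loose in the bore. I had also raised the grip to 100 N by then. I gripped it again lower down and seated it properly before using the wedge.
- **Lean:** The loosened holder leans about 4° towards the wedge handle. I estimate the low side of its collar is about 6.5 mm up, just over the 6 mm wanted.

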